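Pack the stacking repair-kit carrier and clamp it with its presser lever

TASK

Pack the repair-kit carrier: raise its presser foot fully with the small red-knobbed lever, seat the grey tray on the four posts with the loose batteries lying in it, then seat the blue tray on top of it with the small white cartons in it. Finally lower the lever fully so the foot holds the stack down, and leave the other things on the table where they are.

Things in the scene. Friction and masses are not known exactly. Their poses are not given: they have to be found in the camera images.
- carrier: Carrier, fixed to the table: grey base plate 12 mm high; four upright steel posts (8 mm thick, tapering to 3 mm over the top 12 mm) at x = +-72.5, y = +-20 mm, tops 68 mm above the table; head column (34 x 40 mm, 115 mm high) at x = +112 mm. Origin on the table midway between the posts; x towards the head, y to the lever's side, z up.
- carrier_seat (a point): Point on top of the base plate (12 mm above the table), midway between the four posts; axes as the carrier's. A correctly seated lower tray has its origin here, the upper tray 24 mm higher.
- press_lever (a joint): Angle of the presser foot with its lever (one rigid piece), rad, about the carrier's +y axis: 0 = fully down (stop; foot over the middle of the tray stack), 2.2 = fully up (stop; the foot then leans back clear of the posts). Moved by 1 to 2 N at the knob; a stiff hinge without spring, it stays where it is left.
- lever_knob (a point): Centre of the red knob, a lying cylinder 16 mm in diameter, 24 mm long along the carrier's y, flat ends, on an 85 mm rod lever. At joint angle q it stands, from lever_pivot, 85*cos(q-0.5) mm towards -x and 85*sin(q-0.5) mm up in the carrier's frame. It can be pinched by its flat ends from above and pivots between the fingers.
- lever_pivot (a point): Point on the hinge axis (along the carrier's y) in the lever's plane: x = 105, y = 75, z = 100 mm in the carrier's frame. The presser arm (14 mm wide) reaches 105 mm forward from this axis along the carrier's middle (y = 0); when down its foot ends 1 mm above the divider of a fully stacked upper tray.
- foot (a point): Centre of the underside of the presser foot.
- tray_grey: Grey open tray, 0.12 kg, 165 (x) x 62 (y) x 24 mm (z), origin at the centre of its underside. Box part x = +-62.5 mm, walls and floor 3 mm, divider at x = 0: two compartments 58 x 56 x 21 mm deep, centred at x = +-30.5 mm. Four 13 mm square holes in the 8 mm thick end flanges at x = +-72.5, y = +-20 mm. Fits either way round; grip it across the 62 mm.
- tray_blue: Blue tray, of the same form and size as the grey one. Belongs on top, resting on the grey tray's rim; takes the cartons.
- battery_a: Red and white AA battery, 15 to 17 mm diameter, 50 mm long along its y, lying (it may roll). Origin: middle of its length, on the skin (its axis is at z = +7.5 mm in its own frame). Goes in the grey tray. May be absent.
- battery_b: A second battery, as battery_a. May be absent.
- carton_a: Small white carton, 36 (x) x 50 (y) x 32 mm (z), 0.06 kg. Origin: centre of its underside. May be absent.
- carton_b: A second carton, as carton_a. May be absent.
- pink_cap: Pink cap, 40 mm across, 36 mm high, a bystander. Origin: centre of its underside.
- electrical_tape: Black roll of tape, 62 mm across, 19 mm high, a bystander. Origin: centre of its underside.
Things that resemble listed ones, but are neither listed nor needed, are in the scene too. Leave any green look-alike of the tray_grey alone.

How it is judged:
By the outcome, as a careful person would: the job done as asked, in the order asked, and still so for the second after the job is handed in, with the robot touching nothing.
Of battery_a, battery_b, carton_a, carton_b only 2 to 4 are there at a start; the rules pass over those that are not, and their reading is None.
At some moment in a run one of carton_a, carton_b may be knocked a few centimetres aside while the robot is not near it.
Once in a run the grip may slacken for a moment while it holds something.
It also fails if it takes over 210 s, if anything falls off the work surface, if the arm or the gripper's body presses on something with over 40 N, if the wrist force passes 120 N, or if a joint passes its speed limit or range.

ROBOT

A 7-joint arm with a two-finger parallel gripper is mounted at the origin on a cart in front of the work surface, level with it; the furniture and walls round the work are solid. World frame = base frame: x ahead of the robot, y to its left, z up, the work surface at z = 0. Lengths are in m, angles in rad, forces in N, time in s.
With the tool pointing down it reaches from about 0.35 to 0.9 m from the base axis. Payload 7.2 kg.
Tool frame: the origin (TCP) lies between the finger pads; the fingertips stand 8 mm ahead of it and the grasp point (between the pads) lies 11 mm behind it; z points along the fingers, y is the line along which they close (so a half turn about z gives the same grasp; the last joint's range is limited). The gripper opens to 88 mm and grips with 3 to 60 N. Pads are 20 mm wide; open, the fingers measure 115 mm over their backs; the gripper's body (75 mm by 178 mm) begins 61 mm behind the grasp point.
Start: joints at [1.245, 0.411, -0.013, 1.596, 0.006, 1.134, -0.082], TCP at [0.159, -0.604, 0.193] pointing down, gripper open.
Joint ranges: [-2.95, 2.95], [-0.29, 1.99], [-1.47, 1.44], [0.14, 2.54], [-1.03, 4.17], [0.13, 1.85], [-2.86, 2.86]. Speed limits (rad/s): [2.39, 2.39, 3.01, 3.01, 3.14, 3.14, 3.14].

INTERFACE

Orientations are given as a rotation vector (axis times angle).
In Python, from bench import arm gives the robot as it stands. The module is installed in compiled form; this text tells all that it offers.
- The arm moves only by the tool step_arm, never from a script. Its arguments are lists of equal length, an entry for each row: "offset": the shift along the world's x, y, z in units of 40 mm (1.0 is 40 mm), a list of three; "yaw": the turn about the world's z in units of 5 degrees (1.0 is 5 degrees); "grip": the finger opening in mm, from 0 to 87.8. A call has 1 to 8 rows; each row shifts and turns the commanded pose from where the row before left it; what a row does not reach is not made up. A row lasts 1/12 s, in which the tool goes at most 41.7 mm and 7.16 degrees, less where a joint would pass 70% of its speed; a pose out of reach is approached as far as the arm can. A call is refused whole if a number of a shift passes 1 or a number of a turn 1, either way. A call with a gripper value outside its range is refused whole. The fingers move at their own pace and stop on an object; "squeeze" is the grip in N (left out, the last holds). Time passes only in rows, so rows that do not move let the fingers close. It gives the time, the measured TCP pose, the force, the opening and the grip force at its end, in the units of the state.
- arm.state(): the state, without advancing time (a new reading comes with each control period).
- arm.read_camera(name): name is "side" or "top" or "wrist"; returns the picture (384x512x3 uint8, blue, green, red); there is no depth.
- arm.get_calibration(name): a dict with "intrinsics" (3x3 intrinsics, pixels), "R" (3x3) and "t" (3): a world point X has camera coordinates R X + t; the wrist camera has in their place "mount" (4x4, takes a point from camera to tool coordinates, whose origin is the TCP and whose axes are the flange's). Camera axes: x right, y down, z forward; pixel columns grow to the right and rows downward; lengths in m; the calibration is good to about 2 mm. A picture is of the moment at which its call begins: read the wrist's pose just before it. get_calibration takes no time and is no camera call.
- arm.job_done(): hands the job in; it is judged then, once.
The state is a dict: "time_s": time; "qpos": joint angles; "qd": joint speeds; "tau": joint torques, N m; "tcp_pos": TCP position; "orientation": TCP orientation; "ft_force": force on the tool from outside, world axes, zero at the start; "wrist_torque": the same for the moment, N m; "grip_width": opening from 0.0 (shut) to 1.0 (fully open); "finger_force": force on a finger pad.
Only numpy, scipy, OpenCV 4.12 (cv2) and the standard library are available. Lean on these libraries where they do the work, as an engineer would, in place of code of your own. Each camera call takes 0.05 s, during which the arm holds its last target. There are 200 camera calls.

## Working session

There is one attempt and no reset: what is moved stays moved. The work goes in short steps, Python scripts to look and compute and a tool call to move; the robot and the scene stay as the last step left them, time stands still between calls to the robot, and variables do not carry over. Pictures are saved under pics/ and viewed, at most 14 in all, crops included, and the job is handed in when it is done.

Besides the shell and the picture viewer there is one more tool, called after "Request:" as name(argument=value, ...) on one line, values as JSON. step_arm: Moves the arm, as the interface text tells. Its arguments: {"type":"object","properties":{"offset":{"type":"array"},"yaw":{"type":"array"},"grip":{"type":"array"},"squeeze":{"type":"number"}},"required":["offset","yaw","grip"]}

```bash
mkdir -p pics; cat > h.py <<'E'
import numpy as np, cv2
from scipy.spatial.transform import Rotation as Ro
from bench import arm
def cam(n):
    c=arm.get_calibration(n); K=np.array(c['intrinsics'])
    if n=='wrist':
        s=arm.state(); T=np.eye(4); T[:3,:3]=Ro.from_rotvec(s['orientation']).as_matrix(); T[:3,3]=s['tcp_pos']
        M=np.linalg.inv(T@np.array(c['mount'])); return K,M[:3,:3],M[:3,3]
    return K,np.array(c['R']),np.array(c['t'])
def px2w(C,u,v,z):
    K,R,t=C; d=R.T@np.linalg.solve(K,[u,v,1.]); o=-R.T@t
    return o+d*(z-o[2])/d[2]
def w2px(C,X):
    K,R,t=C; p=(R@np.atleast_2d(X).T).T+t; p=p@K.T; return p[:,:2]/p[:,2:]
def snap(n,f):
    C=cam(n); im=arm.read_camera(n); cv2.imwrite('pics/'+f+'.png',im); return im,C
def grid(im,C,z=0):
    pass
E
python3 - <<'E'
from h import *
s=arm.state();print(s)
a,C=snap('top','top0');b,D=snap('side','side0')
print(C,D)
import pickle
cv2.imwrite('pics/t0.png',cv2.resize(a,(800,600)));cv2.imwrite('pics/s0.png',cv2.resize(b,(800,600)))
print(arm.get_calibration('wrist'))
E
```

```text
{'time_s': 0.0, 'qpos': array([ 1.24480956,  0.4118608 , -0.01269153,  1.59702195,  0.00562092,
        1.13428013, -0.08220221]), 'qd': array([-6.15949038e-04,  1.43979460e-05,  9.19581078e-04,  8.63861465e-04,
        1.45081339e-03,  9.24781663e-04, -7.05118588e-04]), 'tau': array([ 3.35664799e-04, -5.87948442e+01,  6.42386992e-01, -2.91076165e+01,
       -5.36917860e-02,  1.84989301e-02,  1.22810611e-04]), 'tcp_pos': array([ 0.15914032, -0.60384882,  0.19184263]), 'orientation': array([-3.11404368e+00, -4.03636897e-01,  5.19749055e-04]), 'ft_force': array([-1.29119122,  0.24406724,  0.91979328]), 'wrist_torque': array([-0.04544975, -0.00303686, -0.0181791 ]), 'finger_force': 0.0, 'grip_width': 1.0001064911255861}
(array([[432.56505755,   0.        , 252.51027506],
       [  0.        , 432.56505755, 186.89855145],
       [  0.        ,   0.        ,   1.        ]]), array([[ 0.00714593, -0.9999396 , -0.00835091],
       [-0.99415004, -0.00620403, -0.10782957],
       [ 0.10777125,  0.0090726 , -0.99413432]]), array([-0.20176746,  0.59198195,  1.24789466])) (array([[455.67893701,   0.        , 248.50316394],
       [  0.        , 455.67893701, 193.43542022],
       [  0.        ,   0.        ,   1.        ]]), array([[-0.99980857, -0.01616236, -0.01102711],
       [ 0.00128056,  0.50832966, -0.86116161],
       [ 0.01952381, -0.86101088, -0.50821165]]), array([0.56021436, 0.20183822, 1.11073303]))
{'intrinsics': array([[277.28438131,   0.        , 254.5247737 ],
       [  0.        , 277.28438131, 194.45681413],
       [  0.        ,   0.        ,   1.        ]]), 'mount': array([[ 4.90983175e-05, -9.56549106e-01, -2.91571270e-01,
         8.05901117e-02],
       [ 9.99999678e-01, -1.86642999e-04,  7.80706189e-04,
         1.19938895e-03],
       [-8.01203543e-04, -2.91571214e-01,  9.56548789e-01,
        -1.91863480e-01],
       [ 0.00000000e+00,  0.00000000e+00,  0.00000000e+00,
         1.00000000e+00]])}
```

View pics/t0.png

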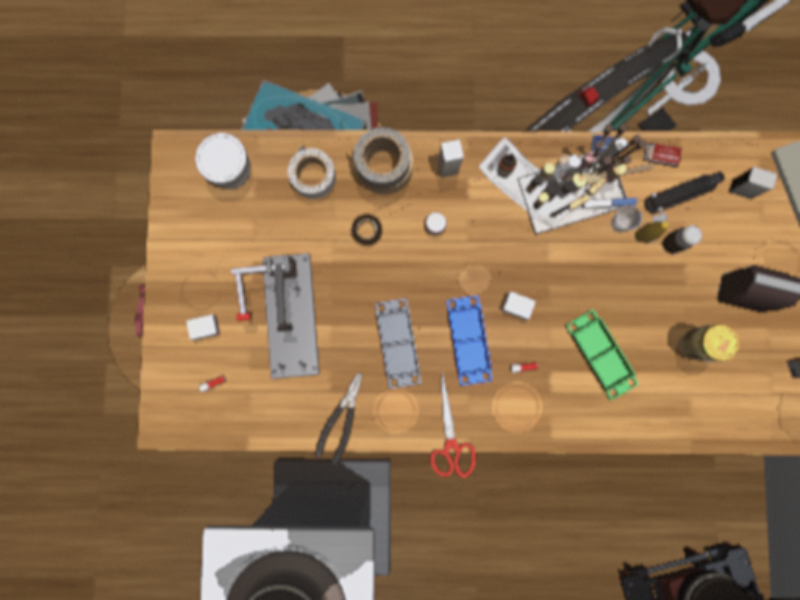

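View pics/s0.png

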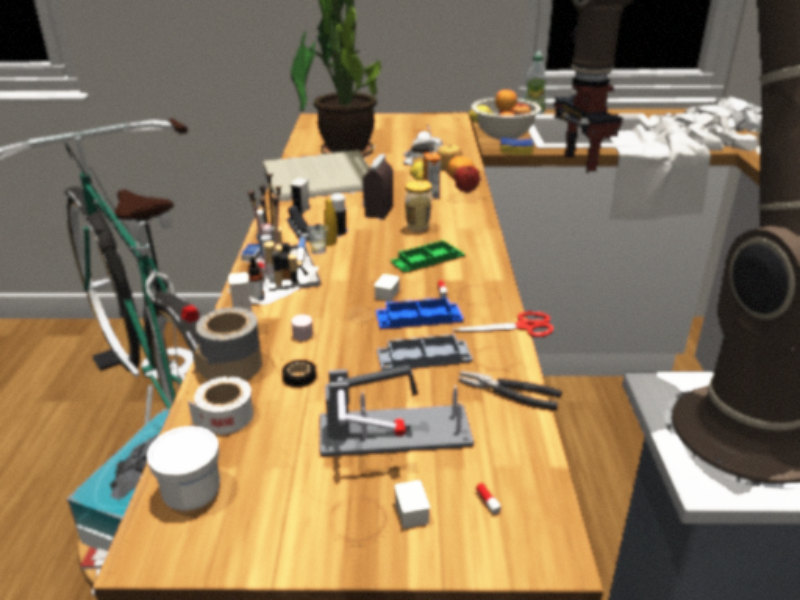

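The top view is (800x600): carrier at about (290,315), head upward, knob at (243,316), grey tray (398,343), blue tray (469,340), green look-alike (600,353).
- Carton candidates: (202,327), (519,305), and a taller grey-white box at (451,157), which does not fit the description.
- Battery candidates: (212,383) and (523,367).
- The pink cap is at (435,223) and the tape at (366,229).

I'll check the choices in a close crop and get coarse positions.

```bash
python3 - <<'E'
from h import *
C=cam('top'); a=cv2.imread('pics/top0.png')
P=dict(knob=(243,316,.06),post_n1=(281,366,.068),post_n2=(311,362,.068),hd=(285,266,.115),grey=(398,343,.024),g1=(392,303,.024),g2=(405,382,.024),blue=(469,340,.024),b1=(462,300,.024),b2=(476,380,.024),cartL=(202,327,.032),cartR=(519,305,.032),box=(451,157,.03),batL=(212,383,.008),batR=(523,367,.008),pink=(435,223,.036),plier=(340,420,.01),sciss=(447,410,.005),green=(600,353,.024),bl=(293,315,.012))
for k,(u,v,z) in P.items(): print(k,px2w(C,u/1.5625,v/1.5625,z).round(3))
c=a[145:265,110:350]
c=cv2.resize(c,(800,400),interpolation=cv2.INTER_CUBIC); cv2.imwrite('pics/c0.png',c)
E
```

```text
knob [0.544 0.081 0.06 ]
post_n1 [0.453 0.007 0.068]
post_n2 [ 0.46  -0.047  0.068]
hd [ 0.63  -0.004  0.115]
grey [ 0.497 -0.205  0.024]
g1 [ 0.573 -0.193  0.024]
g2 [ 0.424 -0.219  0.024]
blue [ 0.504 -0.339  0.024]
b1 [ 0.58  -0.326  0.024]
b2 [ 0.429 -0.352  0.024]
cartL [0.525 0.165 0.032]
cartR [ 0.57  -0.432  0.032]
box [ 0.857 -0.305  0.03 ]
batL [0.419 0.149 0.008]
batR [ 0.454 -0.443  0.008]
pink [ 0.726 -0.274  0.036]
plier [ 0.352 -0.096  0.01 ]
sciss [ 0.372 -0.299  0.005]
green [ 0.481 -0.585  0.024]
bl [ 0.55  -0.003  0.012]
```

View pics/c0.png

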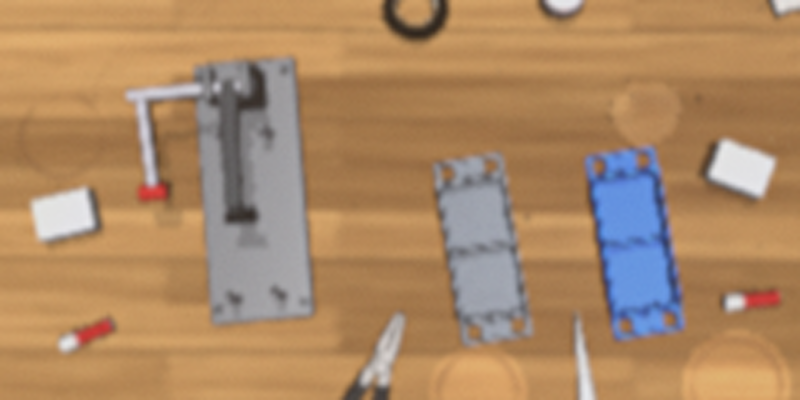

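Both cartons, both batteries, both trays and the carrier are confirmed in the crop: cartons at crop (65,215) and (740,168), batteries at (87,335) and (752,300). The carrier is yawed about +4° and the trays about +10°. Next I'll survey with the wrist camera on the way to the lever.

Request:
step_arm(offset=[[0.6,0.7,0.13],[0.6,0.7,0.13],[0.6,0.7,0.13],[0.6,0.7,0.13],[0.6,0.7,0.13],[0.6,0.7,0.13],[0.6,0.7,0.13],[0.6,0.7,0.13]], yaw=[-0.1,-0.1,-0.1,-0.1,-0.1,-0.1,-0.1,-0.1], grip=[87,87,87,87,87,87,87,87])

```text
time_s: 0.77
tcp_pos: [0.352, -0.3787, 0.2343]
orientation: [-3.128, -0.294, 0.001]
ft_force: [0.6, -0.6, -0.6]
grip_width: 0.988
finger_force: 0.0
```

Request:
step_arm(offset=[[0.3,0.7,0.13],[0.3,0.7,0.13],[0,0.7,0.13],[0,0.7,0.13],[0,0,0],[0,0,0]], yaw=[-0.1,-0.1,0,0,0,0], grip=[87,87,87,87,87,87])

```text
time_s: 1.27
tcp_pos: [0.3756, -0.2674, 0.2554]
orientation: [3.129, 0.272, 0.001]
ft_force: [-0.3, -1.0, 0.1]
grip_width: 0.993
finger_force: 0.0
```

```bash
cat >> h.py <<'E'
def yawof(s):
    m=Ro.from_rotvec(s['orientation']).as_matrix(); return np.degrees(np.arctan2(m[1,0],m[0,0]))
def pose():
    s=arm.state(); print('t',round(s['time_s'],2),'tcp',s['tcp_pos'].round(4),'yaw',yawof(s).round(2),'F',s['ft_force'].round(1),'g',round(s['grip_width']*88,1),round(s['finger_force'],1)); return s
def need(x,y,z,yaw=None):
    s=pose(); d=(np.array([x,y,z])-s['tcp_pos'])/.04
    print('need units',d.round(2),'yaw u',None if yaw is None else round((yaw-yawof(s))/5,2))
E
python3 - <<'E'
from h import *
s=pose();im,C=snap('wrist','w1');np.savez('w1.npz',K=C[0],R=C[1],t=C[2])
cv2.imwrite('pics/w1b.png',cv2.resize(im,(800,600)))
E
```

```text
t 1.27 tcp [ 0.3756 -0.2674  0.2554] yaw 9.93 F [-0.3 -1.   0.1] g 87.4 0.0
```

View pics/w1b.png

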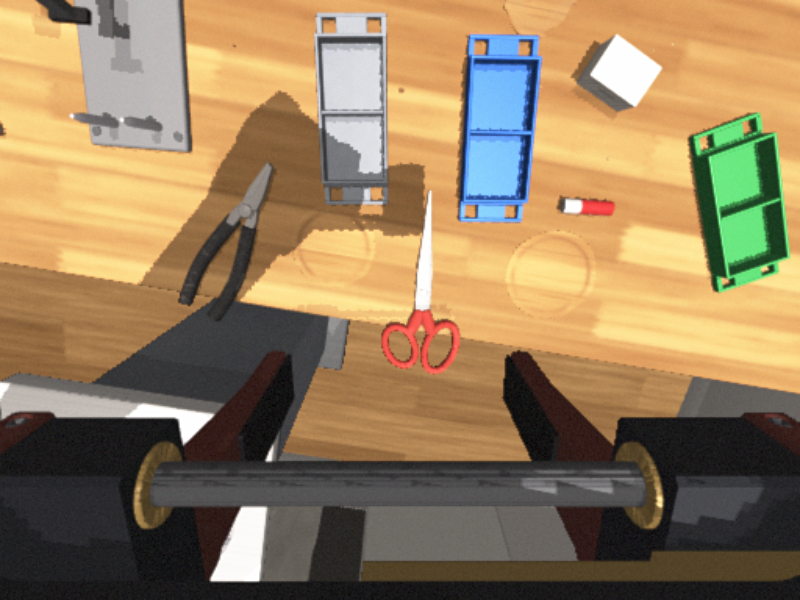

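The wrist view shows the grey tray (divider 352,113), blue tray (501,132), right battery (588,207), right carton (622,73), and the green look-alike (742,215). The carrier's near end is at (135,130). Next I'll view the carrier.

Request:
step_arm(offset=[[0.1,0.95,0.1],[0.1,0.95,0.1],[0.1,0.95,0.1],[0.1,0.95,0.1],[0.1,0.95,0.1],[0.1,0.95,0],[0.1,0.95,0],[0,0.9,0]], yaw=[-0.2,-0.2,-0.2,-0.2,-0.2,-0.2,0,0], grip=[60,60,60,60,60,60,60,60])

```text
time_s: 1.98
tcp_pos: [0.4041, 0.0344, 0.275]
orientation: [-3.14, -0.1, -0.001]
ft_force: [0.0, -0.1, 0.0]
grip_width: 0.682
finger_force: 0.0
```

Request:
step_arm(offset=[[0,0,0],[0,0,0]], yaw=[0,0], grip=[60,60])

```text
time_s: 2.15
tcp_pos: [0.4037, 0.0341, 0.2748]
orientation: [-3.139, -0.107, 0.001]
ft_force: [0.2, 0.1, -0.0]
grip_width: 0.684
finger_force: 0.0
```

```bash
python3 - <<'E'
from h import *
s=pose();im,C=snap('wrist','w2');np.savez('w2.npz',K=C[0],R=C[1],t=C[2])
cv2.imwrite('pics/w2b.png',cv2.resize(im,(800,600)))
E
```

```text
t 2.15 tcp [0.4037 0.0341 0.2748] yaw 3.9 F [ 0.2  0.1 -0. ] g 60.2 0.0
```

View pics/w2b.png

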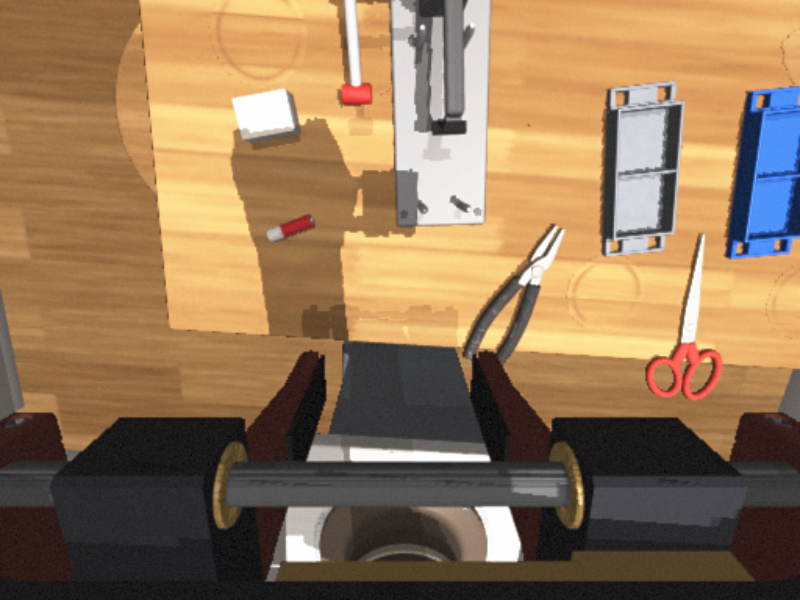

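The carrier, knob (356,94), left carton (266,116) and left battery (290,228) are visible. I'll take a crop for the posts.

```bash
python3 - <<'E'
from h import *
im=cv2.imread('pics/w2.png'); c=im[0:150,210:330]; cv2.imwrite('pics/c2.png',cv2.resize(c,None,fx=4,fy=4,interpolation=cv2.INTER_CUBIC))
E
```

```text
(no output)
```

View pics/c2.png

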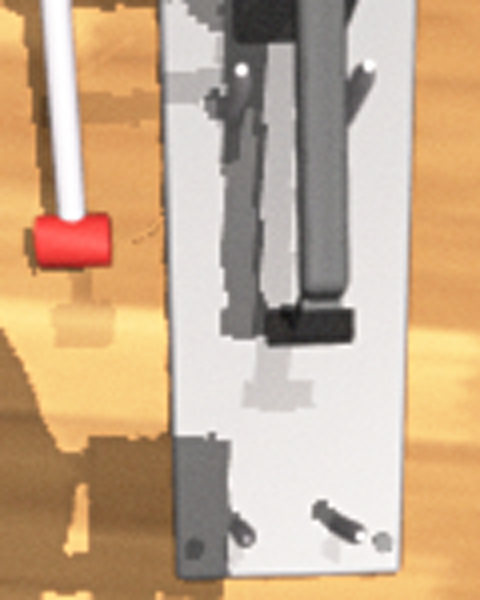

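```bash
cat >> h.py <<'E'
def load(n):
    d=np.load(n+'.npz'); return d['K'],d['R'],d['t']
E
python3 - <<'E'
from h import *
from scipy.optimize import least_squares
C=load('w2'); f=lambda u,v:(210+u/4,v/4)
tips=[(241,69),(369,65),(361,537),(247,538)]
loc=np.array([[72.5,20],[72.5,-20],[-72.5,-20],[-72.5,20]])/1e3
W=np.array([px2w(C,*f(*p),.068)[:2] for p in tips]); print(W.round(4))
c=W.mean(0); 
def r(p):
    R=np.array([[np.cos(p[2]),-np.sin(p[2])],[np.sin(p[2]),np.cos(p[2])]]); return ((loc@R.T+p[:2])-W).ravel()
s=least_squares(r,[*c,0]); print('carrier',s.x[:2].round(4),np.degrees(s.x[2]).round(2),'res',(s.fun*1e3).round(1))
x,y,a=s.x
# plate edge check
for p in [(178,578),(400,572),(163,20),(415,20)]: print(px2w(C,*f(*p),.012).round(4))
w=lambda X,Y,Z:np.array([x+np.cos(a)*X-np.sin(a)*Y,y+np.sin(a)*X+np.cos(a)*Y,Z])
for q in np.arange(0,1.3,.1):
    k=w(.105-.085*np.cos(q-.5),.075,.1+.085*np.sin(q-.5)); print(q.round(1),k.round(4),((w2px(C,k)[0]-[210,0])*4).round(0))
E
```

```text
[[ 0.597   0.0261]
 [ 0.6009 -0.014 ]
 [ 0.4561 -0.0283]
 [ 0.453   0.0117]]
carrier [ 0.5268 -0.0011] 5.62 res [-0.1 -0.2 -0.   0.   0.5  0.2 -0.4 -0.1]
[0.4308 0.0346 0.012 ]
[ 0.4393 -0.0551  0.012 ]
[0.6261 0.0532 0.012 ]
[ 0.6322 -0.036   0.012 ]
0.0 [0.5497 0.0765 0.0592] [ 77. 228.]
0.1 [0.546  0.0761 0.0669] [ 76. 236.]
0.2 [0.5431 0.0758 0.0749] [ 74. 241.]
0.3 [0.541  0.0756 0.0831] [ 72. 244.]
0.4 [0.5397 0.0755 0.0915] [ 70. 244.]
0.5 [0.5393 0.0755 0.1   ] [ 67. 241.]
0.6 [0.5397 0.0755 0.1085] [ 64. 234.]
0.7 [0.541  0.0756 0.1169] [ 61. 224.]
0.8 [0.5431 0.0758 0.1251] [ 58. 210.]
0.9 [0.546  0.0761 0.1331] [ 54. 193.]
1.0 [0.5497 0.0765 0.1408] [ 50. 171.]
1.1 [0.5541 0.0769 0.148 ] [ 46. 145.]
1.2 [0.5592 0.0774 0.1548] [ 41. 115.]
```

```bash
cat >> h.py <<'E'
CX,CY,CA=.5268,-.0011,np.radians(5.62)
def w(X,Y,Z): return np.array([CX+np.cos(CA)*X-np.sin(CA)*Y,CY+np.sin(CA)*X+np.cos(CA)*Y,Z])
def knob(q): return w(.105-.085*np.cos(q-.5),.075,.1+.085*np.sin(q-.5))
E
python3 - <<'E'
from h import *
im,S=snap('side','s1')
h=cv2.cvtColor(im,cv2.COLOR_BGR2HSV)
m=((h[...,0]<8)|(h[...,0]>172))&(h[...,1]>150)&(h[...,2]>80)
n,_,st,ce=cv2.connectedComponentsWithStats(m.astype(np.uint8))
for i in range(1,n):
    if st[i,4]>8: print(st[i],ce[i].round(1))
for q in np.arange(0,.7,.1): print(q.round(1),w2px(S,knob(q)).round(1),knob(q).round(4))
for X in [w(-.0725,.02,.068),w(-.0725,-.02,.068)]: print(w2px(S,X))
need(*knob(.2))
E
```

```text
[291 107  14  11 107] [297.2 111.2]
[281 180   3   4  10] [281.9 181.2]
[116 195  11  10  87] [120.9 200. ]
[331 199  23  16 207] [341.5 206.6]
[253 268   7  10  50] [255.7 273.1]
[305 309  10  12  63] [309.2 314.3]
[ 52 351   8  11  47] [ 56. 357.]
0.0 [[252.4 278. ]] [0.5497 0.0765 0.0592]
0.1 [[254.  275.3]] [0.546  0.0762 0.0669]
0.2 [[255.3 272.5]] [0.5431 0.0759 0.0749]
0.3 [[256.2 269.6]] [0.541  0.0757 0.0831]
0.4 [[256.8 266.6]] [0.5398 0.0755 0.0915]
0.5 [[256.9 263.6]] [0.5394 0.0755 0.1   ]
0.6 [[256.8 260.6]] [0.5398 0.0755 0.1085]
[[293.72284149 256.94110209]]
[[290.97798908 246.66414992]]
t 2.25 tcp [0.4036 0.0319 0.2747] yaw 3.65 F [-0.5  0.3  0.3] g 60.1 0.0
need units [ 3.49  1.1  -5.  ] yaw u None
```

Request:
step_arm(offset=[[0.58,0.18,-0.3],[0.58,0.18,-0.3],[0.58,0.18,-0.4],[0.58,0.18,-0.4],[0.58,0.18,-0.4],[0.59,0.2,-0.4],[0,0,-0.4],[0,0,-0.4]], yaw=[0.1,0.1,0.1,0.1,0,0,0,0], grip=[60,60,60,60,60,55,50,50])

```text
time_s: 2.92
tcp_pos: [0.5441, 0.0755, 0.1529]
orientation: [-3.138, -0.153, 0.003]
ft_force: [-0.4, 0.2, 0.0]
grip_width: 0.575
finger_force: 0.0
```

Request:
step_arm(offset=[[0,0,-0.5],[0,0,-0.5],[0,0,-0.5],[0,0,-0.4],[0,0,0],[0,0,0]], yaw=[0,0,0,0,0,0], grip=[50,50,50,50,50,50])

```text
time_s: 3.42
tcp_pos: [0.5426, 0.0756, 0.0781]
orientation: [3.137, 0.154, -0.004]
ft_force: [0.4, 0.2, 0.2]
grip_width: 0.568
finger_force: 0.0
```

```bash
python3 - <<'E'
from h import *
need(*knob(.2),5.62)
im,C=snap('wrist','w3'); cv2.imwrite('pics/w3c.png',cv2.resize(im[150:384,130:380],None,fx=2.4,fy=2.4))
print(w2px(C,[knob(.2)]),w2px(C,[knob(.25)]))
E
```

```text
t 3.42 tcp [0.5426 0.0756 0.0781] yaw 5.63 F [0.4 0.2 0.2] g 50.0 0.0
need units [ 0.01  0.01 -0.08] yaw u -0.0
[[252.51085624 220.7037522 ]] [[252.48281966 224.25301902]]
```

View pics/w3c.png

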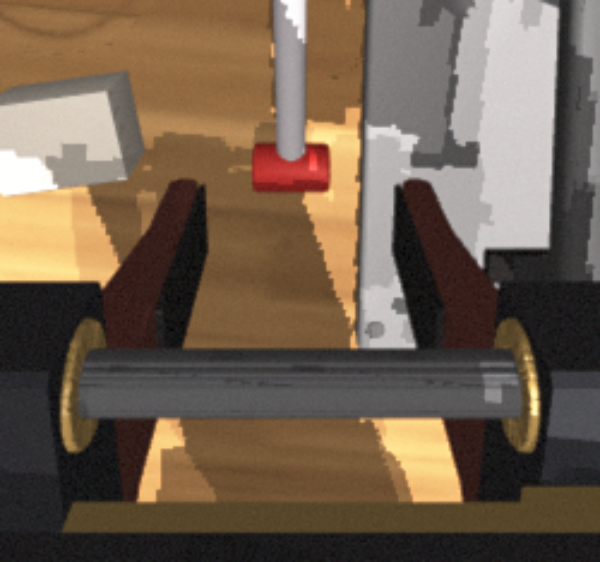

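```bash
python3 - <<'E'
from h import *
c=arm.get_calibration('wrist');K=np.array(c['intrinsics']);M=np.linalg.inv(np.array(c['mount']))
for p in [(0,0,0),(0,.025,.008),(.01,.025,.008),(-.01,.025,.008),(0,-.025,.008),(.008,0,.003),(-.008,0,.003)]:
    q=M@np.array([*p,1]); u=K@q[:3]; u=u[:2]/u[2]; print(p,((u-[130,150])*2.4).round(0))
E
```

```text
(0, 0, 0) [295. 175.]
(0, 0.025, 0.008) [372. 166.]
(0.01, 0.025, 0.008) [373. 136.]
(-0.01, 0.025, 0.008) [371. 194.]
(0, -0.025, 0.008) [217. 166.]
(0.008, 0, 0.003) [295. 148.]
(-0.008, 0, 0.003) [295. 195.]
```

Knob appears at crop (290,166), within 1 mm of the prediction. The fingertips look a little short in the picture, so closing gently will tell.

Request:
step_arm(offset=[[0,0,-0.1],[0,0,0],[0,0,0],[0,0,0],[0,0,0],[0,0,0]], yaw=[0,0,0,0,0,0], grip=[40,30,18,18,18,18], squeeze=15)

```text
time_s: 3.97
tcp_pos: [0.5431, 0.0777, 0.0754]
orientation: [3.138, 0.158, 0.001]
ft_force: [-0.0, 0.1, -0.5]
grip_width: 0.205
finger_force: 0.0
```

```bash
python3 - <<'E'
from h import *
pose()
im,C=snap('wrist','w4'); a=cv2.resize(im[130:330,150:350],None,fx=2,fy=2)
im,S=snap('side','s4'); b=cv2.resize(im[180:330,170:320],(400,400))
cv2.imwrite('pics/w4c.png',np.hstack([a,b]))
print((w2px(S,[arm.state()['tcp_pos']])-[170,180])*400/150)
E
```

```text
t 3.97 tcp [0.5431 0.0777 0.0754] yaw 5.77 F [-0.   0.1 -0.5] g 18.1 0.0
[[227.51404828 247.76835094]]
```

View pics/w4c.png

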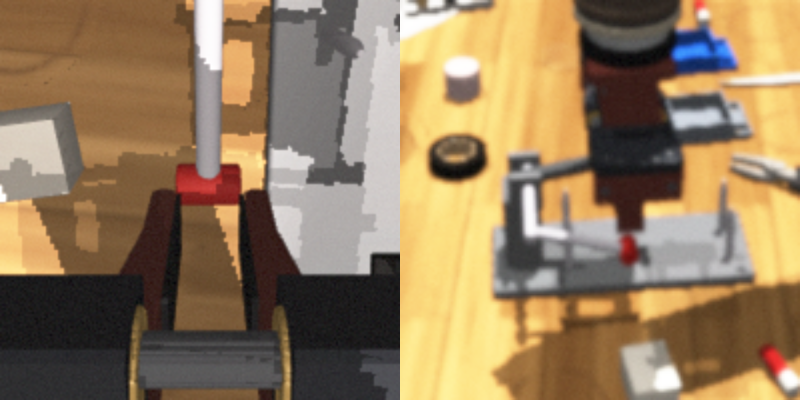

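The fingers closed to 18 mm without touching. In both views (wrist: tips at (165,195) below the knob at (208,184); side: tips at (630,230) above the knob at (628,248)) the real tips end about 30 mm above where the TCP reading implies. I'll reopen, go 30 mm lower and try again.

Request:
step_arm(offset=[[0,0,0.2],[0,-0.04,0],[0,0,0],[0,0,-0.3],[0,0,-0.3],[0,0,-0.3],[0,0,-0.1],[0,0,0]], yaw=[0,0,0,0,0,0,0,0], grip=[44,44,44,44,44,44,44,44])

```text
time_s: 4.73
tcp_pos: [0.5414, 0.0759, 0.0408]
orientation: [3.137, 0.159, -0.006]
ft_force: [0.1, 0.0, -0.5]
grip_width: 0.501
finger_force: 0.0
```

Request:
step_arm(offset=[[0,0,0],[0,0,0],[0,0,0],[0,0,0],[0,0,0],[0,0,0]], yaw=[0,0,0,0,0,0], grip=[30,18,18,18,18,18], squeeze=15)

```text
time_s: 5.23
tcp_pos: [0.543, 0.0782, 0.0435]
orientation: [-3.135, -0.16, -0.002]
ft_force: [0.3, 5.6, -1.1]
grip_width: 0.271
finger_force: 15.0
```

```bash
python3 - <<'E'
from h import *
pose()
im,C=snap('wrist','w5'); a=cv2.resize(im[130:330,150:350],None,fx=2,fy=2)
im,S=snap('side','s5'); b=cv2.resize(im[180:330,170:320],(400,400))
cv2.imwrite('pics/w5c.png',np.hstack([a,b]))
E
```

```text
t 5.23 tcp [0.543  0.0782 0.0435] yaw 5.84 F [ 0.3  5.6 -1.1] g 23.8 15.0
```

Gripped (23.8 mm, 15 N). Now the arc.

```bash
python3 - <<'E'
from h import *
q=np.linspace(.2,2.28,17); P=np.array([knob(x) for x in q]); print((np.diff(P,axis=0)/.04).round(2).tolist())
E
```

```text
[[-0.06, -0.01, 0.27], [-0.03, -0.0, 0.27], [0.01, 0.0, 0.28], [0.04, 0.0, 0.27], [0.08, 0.01, 0.26], [0.11, 0.01, 0.25], [0.14, 0.01, 0.24], [0.17, 0.02, 0.22], [0.2, 0.02, 0.19], [0.22, 0.02, 0.16], [0.24, 0.02, 0.13], [0.26, 0.03, 0.1], [0.27, 0.03, 0.07], [0.27, 0.03, 0.03], [0.27, 0.03, -0.0], [0.27, 0.03, -0.04]]
```

Request:
step_arm(offset=[[-0.06,-0.01,0.27],[-0.03,0,0.27],[0.01,0,0.28],[0.04,0,0.27],[0.08,0.01,0.26],[0.11,0.01,0.25],[0.14,0.01,0.24],[0.17,0.02,0.22]], yaw=[0,0,0,0,0,0,0,0], grip=[18,18,18,18,18,18,18,18], squeeze=20)

```text
time_s: 6.0
tcp_pos: [0.5611, 0.0799, 0.1263]
orientation: [-3.135, -0.16, -0.001]
ft_force: [2.2, 5.8, -5.2]
grip_width: 0.266
finger_force: 20.0
```

Request:
step_arm(offset=[[0.2,0.02,0.19],[0.22,0.02,0.16],[0.24,0.02,0.13],[0.26,0.03,0.1],[0.27,0.03,0.07],[0.27,0.03,0.03],[0.27,0.03,0],[0.27,0.03,-0.04]], yaw=[0,0,0,0,0,0,0,0], grip=[18,18,18,18,18,18,18,18])

```text
time_s: 6.67
tcp_pos: [0.6424, 0.0881, 0.1534]
orientation: [-3.136, -0.16, -0.004]
ft_force: [-0.9, 3.1, 7.5]
grip_width: 0.266
finger_force: 20.0
```

```bash
python3 - <<'E'
from h import *
s=pose(); print(knob(2.2)+[0,0,-.0315])
im,S=snap('side','s6'); b=cv2.resize(im[130:330,170:370],(500,500))
print(w2px(S,[knob(2.2),knob(2.0),knob(1.8)]))
t,T=snap('top','t6')
print(w2px(T,[knob(2.2),knob(2.0),knob(1.8)]))
im,C=snap('wrist','w6');a=cv2.resize(im[80:330,130:380],(500,500))
i5=cv2.imread('pics/w5c.png')
cv2.imwrite('pics/c6.png',cv2.resize(np.vstack([np.hstack([a,b]),cv2.resize(i5,(1000,500))]),(600,600)))
E
```

```text
t 6.67 tcp [0.6424 0.0881 0.1534] yaw 5.83 F [-0.9  3.1  7.5] g 23.4 20.0
[0.63484966 0.08489469 0.15279151]
[[211.37788939 234.93599612]
 [219.45644379 234.28372023]
 [227.46217511 234.94914154]]
[[144.29606546 164.17961674]
 [144.66085514 170.53261043]
 [145.35097094 176.99022176]]
```

View pics/c6.png

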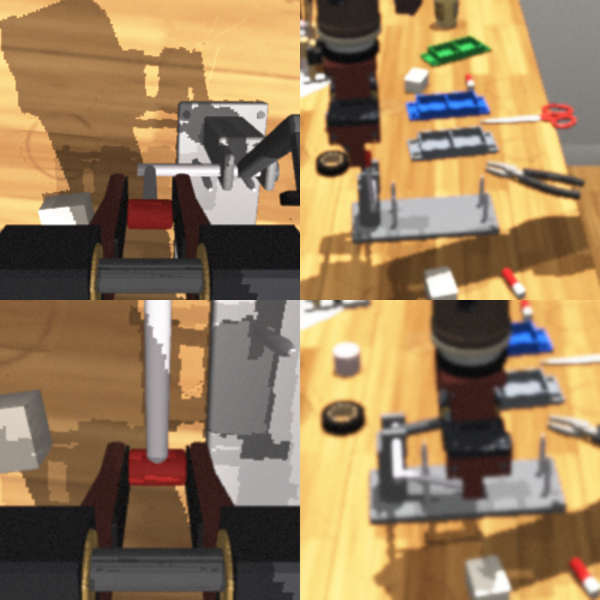

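The top row shows the lever at its up end with the knob in the fingers (150,213); the bottom row shows the earlier grip. The lever is at its stop (wrist force rose). I'll release, rise and verify the angle.

Request:
step_arm(offset=[[0,0,0],[0,0,0],[0,0,0],[0,0,0],[0,0,0.6],[0,0,0.9],[0,0,0.9],[-0.5,-0.8,0]], yaw=[0,0,0,0,0,0,0,0], grip=[44,44,44,44,44,60,80,87])

```text
time_s: 7.48
tcp_pos: [0.6255, 0.062, 0.2542]
orientation: [-3.131, -0.17, -0.018]
ft_force: [-0.3, -0.1, 1.1]
grip_width: 0.688
finger_force: 0.0
```

Request:
step_arm(offset=[[-0.6,-0.8,0],[-0.6,-0.8,0],[-0.6,-0.8,0],[-0.6,-0.8,0],[-0.6,-0.8,0],[-0.5,-0.8,0],[0,-0.8,0],[0,0,0]], yaw=[0.2,0.2,0.2,0.2,0,0,0,0], grip=[87,87,87,87,87,87,87,87])

```text
time_s: 8.15
tcp_pos: [0.4791, -0.1776, 0.247]
orientation: [3.128, 0.252, -0.002]
ft_force: [0.2, -0.3, -0.4]
grip_width: 0.991
finger_force: 0.0
```

```bash
python3 - <<'E'
from h import *
s=pose()
for n in ('top','side'):
    im,T=snap(n,n+'7'); h=cv2.cvtColor(im,cv2.COLOR_BGR2HSV)
    m=((h[...,0]<8)|(h[...,0]>172))&(h[...,1]>130)&(h[...,2]>70)
    k,_,st,ce=cv2.connectedComponentsWithStats(m.astype(np.uint8))
    p=w2px(T,[knob(2.2),knob(2.0)]); print(n,p.round(1)[:,:].tolist(),[ce[i].round(1).tolist() for i in range(1,k) if st[i,4]>8 and np.abs(ce[i]-p[0]).max()<25])
C=load('w1')
def tray(pts):  # box rim corners NW,NE,SE,SW in w1b px
    P=np.array([px2w(C,u/1.5625,v/1.5625,.024)[:2] for u,v in pts]); d=P[0]+P[1]-P[2]-P[3]; e=P[0]+P[3]-P[1]-P[2]
    print('ctr',P.mean(0).round(4),'yaw',np.degrees(np.arctan2(d[1],d[0])).round(1),'len',np.linalg.norm(d)/2,'wid',np.linalg.norm(e)/2)
tray([(317,37),(386,36),(387,187),(323,185)])
tray([(470,54),(540,56),(529,205),(461,203)])
im,C=snap('wrist','w7'); np.savez('w7.npz',K=C[0],R=C[1],t=C[2]); cv2.imwrite('pics/w7b.png',cv2.resize(im,(800,600)))
E
```

```text
t 8.15 tcp [ 0.4791 -0.1776  0.247 ] yaw 9.22 F [ 0.2 -0.3 -0.4] g 87.2 0.0
top [[144.3, 164.2], [144.7, 170.5]] [[143.7, 165.4]]
side [[211.4, 234.9], [219.5, 234.3]] [[212.4, 235.3]]
ctr [ 0.497  -0.2072] yaw 9.7 len 0.12406499962860325 wid 0.059812054252313174
ctr [ 0.5049 -0.341 ] yaw 9.7 len 0.1265545078736768 wid 0.06305078982103457
```

View pics/w7b.png

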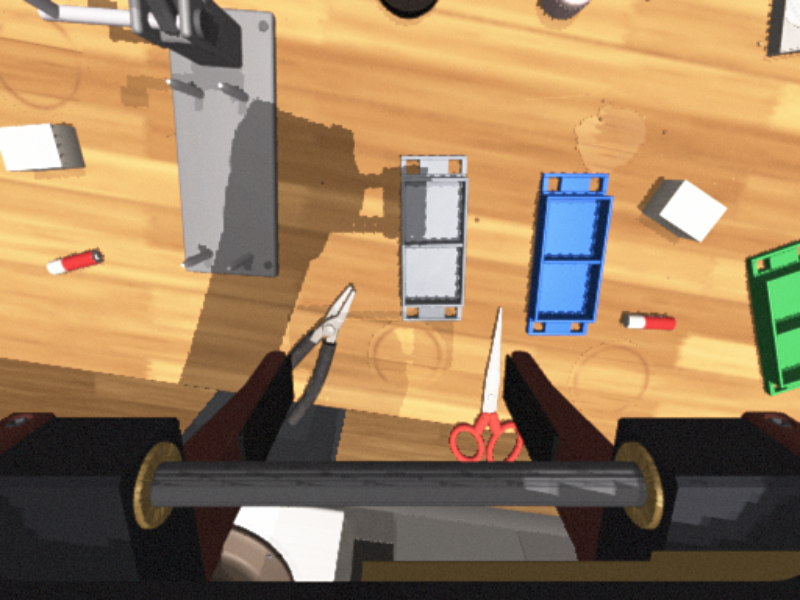

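The lever is up (q about 2.18 by two cameras). In w7b the grey box rim spans (401,178)–(463,306), the blue (540,194)–(597,321), batteries are at (75,262) and (650,321), and cartons at (30,147) and (693,212). I'll refine the trays and align over the grey one.

```bash
python3 - <<'E'
from h import *
C=load('w7'); P2=lambda u,v,z:px2w(C,u/1.5625,v/1.5625,z)
def tray(pts):
    P=np.array([P2(u,v,.024)[:2] for u,v in pts]); d=P[0]+P[1]-P[2]-P[3]; e=P[0]+P[3]-P[1]-P[2]
    print('ctr',P.mean(0).round(4),'yaw',np.degrees(np.arctan2(d[1],d[0])).round(1),np.linalg.norm(d)/2,np.linalg.norm(e)/2)
tray([(401,178),(466,178),(463,306),(402,306)])
tray([(540,194),(611,196),(597,321),(530,319)])
for n,a,b in [('batR',(624,320),(675,323)),('batL',(48,267),(102,256))]:
    A,B=P2(*a,.008),P2(*b,.008); d=B-A; print(n,((A+B)/2).round(4),np.degrees(np.arctan2(d[1],d[0])).round(1),np.linalg.norm(d).round(4))
need(.497,-.207,.06,9.7)
E
```

```text
ctr [ 0.5001 -0.2041] yaw 10.5 0.12327459870037699 0.060475408322915446
ctr [ 0.5073 -0.3375] yaw 10.8 0.12298260331089443 0.06723548651784234
batR [ 0.456  -0.4461  0.008 ] -84.0 0.0544
batL [0.421  0.1473 0.008 ] -69.2 0.058
t 8.3 tcp [ 0.4813 -0.1698  0.247 ] yaw 9.72 F [0.5 0.3 1. ] g 87.1 0.0
need units [ 0.39 -0.93 -4.68] yaw u -0.0
```

Request:
step_arm(offset=[[0.2,-0.45,-0.5],[0.2,-0.45,-0.6],[0,0,-0.7],[0,0,-0.7],[0,0,-0.7],[0,0,-0.7],[0,0,-0.7],[0,0,0]], yaw=[0.05,0.05,0,0,0,0,0,0], grip=[87,87,87,87,87,87,87,87])

```text
time_s: 8.97
tcp_pos: [0.4946, -0.2029, 0.0583]
orientation: [-3.124, -0.285, 0.011]
ft_force: [-0.4, 0.5, -0.3]
grip_width: 0.992
finger_force: 0.0
```

Request:
step_arm(offset=[[0,0,0],[0,0,0],[0,0,0]], yaw=[0,0,0], grip=[87,87,87])

```text
time_s: 9.22
tcp_pos: [0.4989, -0.2057, 0.065]
orientation: [3.128, 0.282, 0.004]
ft_force: [-0.6, -0.2, -0.2]
grip_width: 0.987
finger_force: 0.0
```

```bash
python3 - <<'E'
from h import *
pose()
im,C=snap('wrist','w8'); np.savez('w8.npz',K=C[0],R=C[1],t=C[2]); cv2.imwrite('pics/w8b.png',cv2.resize(im[20:320,80:480],(800,600)))
pose()
E
```

```text
t 9.22 tcp [ 0.4989 -0.2057  0.065 ] yaw 10.32 F [-0.6 -0.2 -0.2] g 86.9 0.0
t 9.27 tcp [ 0.4988 -0.206   0.065 ] yaw 10.3 F [ 0.5 -0.5  0.5] g 87.5 0.0
```

View pics/w8b.png

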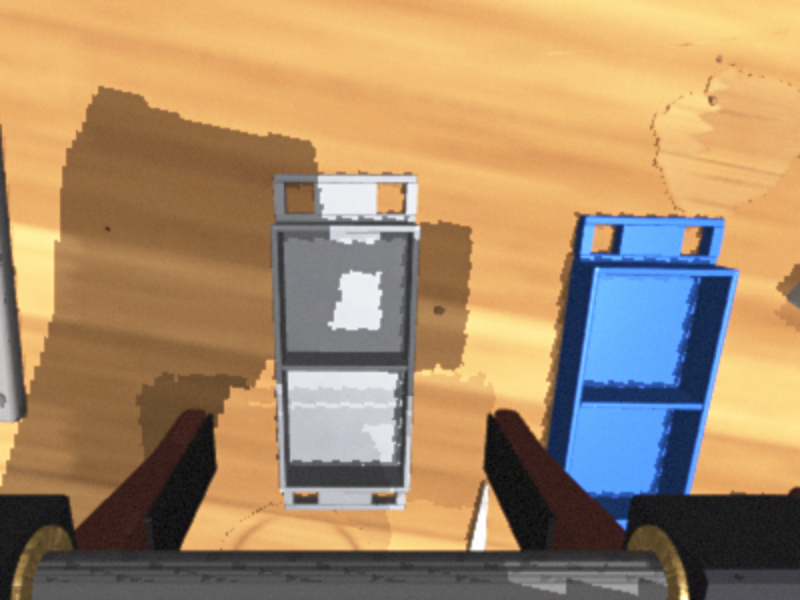

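The grey tray's divider is at (347,368) and its rim corners at (272,227) and (405,490). It is nicely aligned between the fingers.

```bash
python3 - <<'E'
from h import *
C=load('w8'); P2=lambda u,v,z:px2w(C,80+u/2,20+v/2,z)
P=np.array([P2(u,v,.024)[:2] for u,v in [(272,227),(419,227),(405,490),(282,490)]]); d=P[0]+P[1]-P[2]-P[3]; e=P[0]+P[3]-P[1]-P[2]
print('ctr',P.mean(0).round(4),'yaw',np.degrees(np.arctan2(d[1],d[0])).round(1),np.linalg.norm(d)/2,np.linalg.norm(e)/2, 'div',P2(347,368,.024))
P=np.array([P2(u,v,.024)[:2] for u,v in [(595,267),(738,270),(702,406),(583,404)]]); print('blue N comp', P.round(4),P[2:].mean(0))
pose()
E
```

```text
ctr [ 0.4998 -0.2049] yaw 9.8 0.12250174935409124 0.05949635336877743 div [ 0.49996589 -0.20605679  0.024     ]
blue N comp [[ 0.5627 -0.3007]
 [ 0.5723 -0.3605]
 [ 0.5108 -0.3678]
 [ 0.5021 -0.3143]] [ 0.50645445 -0.34104473]
t 9.27 tcp [ 0.4988 -0.206   0.065 ] yaw 10.3 F [ 0.5 -0.5  0.5] g 87.5 0.0
```

Request:
step_arm(offset=[[0,0,-0.4],[0,0,-0.4],[0,0,-0.4],[0,0,-0.3],[0,0,0],[0,0,0]], yaw=[0,0,0,0,0,0], grip=[87,87,87,87,87,87])

```text
time_s: 9.77
tcp_pos: [0.4975, -0.2059, 0.0034]
orientation: [-3.129, -0.281, 0.0]
ft_force: [0.3, 0.4, 0.5]
grip_width: 0.987
finger_force: 0.0
```

Request:
step_arm(offset=[[0,0,-0.2],[0,0,-0.2],[0,0,-0.1],[0,0,0],[0,0,0]], yaw=[0,0,0,0,0], grip=[87,87,87,87,87])

```text
time_s: 10.18
tcp_pos: [0.4972, -0.2059, -0.0172]
orientation: [-3.129, -0.281, 0.001]
ft_force: [-0.2, 0.2, 0.8]
grip_width: 0.989
finger_force: 0.0
```

Request:
step_arm(offset=[[0,0,0],[0,0,0],[0,0,0],[0,0,0],[0,0,0]], yaw=[0,0,0,0,0], grip=[70,56,56,56,56], squeeze=35)

```text
time_s: 10.6
tcp_pos: [0.4974, -0.2059, -0.0167]
orientation: [3.129, 0.281, 0.0]
ft_force: [-1.0, 0.4, 1.4]
grip_width: 0.701
finger_force: 35.0
```

Request:
step_arm(offset=[[0,0,0.4],[0,0,0.6],[0,0,0.6],[0,0,0.6],[0,0,0.4],[0,0.4,0],[0.1,0.7,0],[0.1,0.7,0]], yaw=[0,0,0,0,0,-0.15,-0.15,-0.15], grip=[56,56,56,56,56,56,56,56])

```text
time_s: 11.27
tcp_pos: [0.5051, -0.1344, 0.0874]
orientation: [3.133, 0.214, 0.001]
ft_force: [0.6, -0.1, -1.4]
grip_width: 0.701
finger_force: 35.0
```

Request:
step_arm(offset=[[0.1,0.7,0],[0.1,0.7,0],[0.1,0.7,0],[0.1,0.7,0],[0.1,0.4,0],[0,0,0],[0,0,0],[0,0,0]], yaw=[-0.15,-0.15,-0.15,0,0,0,0,0], grip=[56,56,56,56,56,56,56,56])

```text
time_s: 11.93
tcp_pos: [0.525, -0.007, 0.0869]
orientation: [3.137, 0.157, -0.001]
ft_force: [0.4, -1.1, -1.7]
grip_width: 0.704
finger_force: 35.0
```

```bash
python3 - <<'E'
from h import *
import time
z=pose()
need(*(w(-.0025,0,.078)),5.62)
im,C=snap('wrist','w9'); np.savez('w9.npz',K=C[0],R=C[1],t=C[2]); cv2.imwrite('pics/w9b.png',cv2.resize(im[60:330,110:410],(800,720))[:600])
# predicted pixels in crop of rim corners, given model (tray bottom = tcp+.0168)
s=arm.state(); m=Ro.from_rotvec(s['orientation']).as_matrix(); a=np.arctan2(m[1,0],m[0,0])
tx=np.array([np.cos(a),np.sin(a),0]);ty=np.array([-np.sin(a),np.cos(a),0]);o=s['tcp_pos']+[0,0,.0168]+tx*.0025
for n,(X,Y,Z) in dict(NW=(.0625,.031,.024),NE=(.0625,-.031,.024),dL=(0,.031,.024),dR=(0,-.031,.024)).items(): print(n,((w2px(C,[o+tx*X+ty*Y+[0,0,Z]])[0]-[110,60])*8/3).round(0))
for X,Y in [(.0725,.02),(.0725,-.02),(-.0725,.02),(-.0725,-.02)]: print('post',((w2px(C,[w(X,Y,.068)])[0]-[110,60])*8/3).round(0))
E
```

```text
t 11.93 tcp [ 0.525  -0.007   0.0869] yaw 5.74 F [ 0.4 -1.1 -1.7] g 61.9 35.0
t 11.93 tcp [ 0.525  -0.007   0.0869] yaw 5.74 F [ 0.4 -1.1 -1.7] g 61.9 35.0
need units [-0.02  0.14 -0.22] yaw u -0.02
NW [228. 215.]
NE [535. 216.]
dL [245. 495.]
dR [519. 495.]
post [288. 156.]
post [433. 156.]
post [304. 608.]
post [424. 608.]
```

View pics/w9b.png

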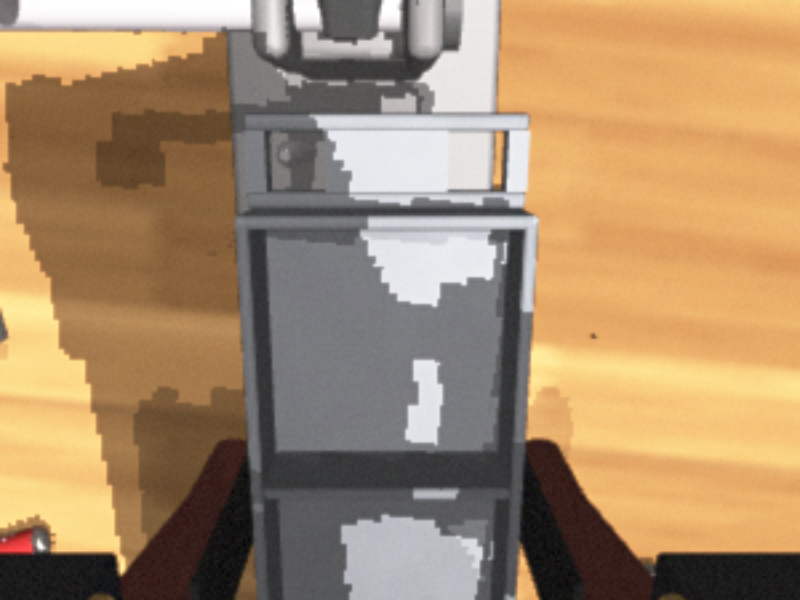

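The tray is held straight, with its front rim at (238,217)–(536,217) and a post visible through its left hole at (285,150). It needs about +6.5 mm in y.

Request:
step_arm(offset=[[0,0.16,-0.2],[0,0,0],[0,0,0],[0,0,0]], yaw=[0,0,0,0], grip=[56,56,56,56])

```text
time_s: 12.32
tcp_pos: [0.5251, 0.0001, 0.0788]
orientation: [3.138, 0.158, -0.001]
ft_force: [-0.8, 0.7, -1.6]
grip_width: 0.702
finger_force: 35.0
```

```bash
python3 - <<'E'
from h import *
need(*(w(-.0025,0.001,.078)),5.62)
arm.read_camera('side');pose()
E
```

```text
t 12.32 tcp [5.251e-01 1.000e-04 7.880e-02] yaw 5.75 F [-0.8  0.7 -1.6] g 61.8 35.0
need units [-0.02 -0.01 -0.02] yaw u -0.03
t 12.37 tcp [5.253e-01 1.000e-04 7.900e-02] yaw 5.75 F [-0.6  0.7 -1.1] g 62.3 35.0
```

Request:
step_arm(offset=[[-0.02,0,-0.3],[0,0,-0.3],[0,0,-0.2],[0,0,-0.2],[0,0,0],[0,0,0]], yaw=[-0.03,0,0,0,0,0], grip=[56,56,56,56,56,56])

```text
time_s: 12.87
tcp_pos: [0.5241, 0.0005, 0.0385]
orientation: [-3.138, -0.154, 0.002]
ft_force: [0.2, -0.4, -1.3]
grip_width: 0.702
finger_force: 35.0
```

Request:
step_arm(offset=[[0,0,-0.3],[0,0,-0.3],[0,0,-0.2],[0,0,-0.1],[0,0,0],[0,0,0]], yaw=[0,0,0,0,0,0], grip=[56,56,56,56,56,56])

```text
time_s: 13.37
tcp_pos: [0.5243, 0.0006, 0.0027]
orientation: [-3.138, -0.154, 0.001]
ft_force: [0.2, 0.4, -1.0]
grip_width: 0.703
finger_force: 35.0
```

Request:
step_arm(offset=[[0,0,-0.1],[0,0,-0.05],[0,0,-0.05],[0,0,0],[0,0,0]], yaw=[0,0,0,0,0], grip=[56,56,56,56,56])

```text
time_s: 13.78
tcp_pos: [0.5247, 0.0004, -0.0048]
orientation: [3.138, 0.154, 0.001]
ft_force: [-0.3, 0.2, 1.3]
grip_width: 0.702
finger_force: 35.0
```

Seated (the force reversed from weight to light contact). Release, rise and compute the left battery.

Request:
step_arm(offset=[[0,0,0],[0,0,0],[0,0,0],[0,0,0],[0,0,0.3],[0,0,0.7],[0,0,0.9],[0,0,0.9]], yaw=[0,0,0,0,0,0,0,0], grip=[76,76,76,76,76,76,60,50])

```text
time_s: 14.45
tcp_pos: [0.5237, 0.0008, 0.1086]
orientation: [-3.137, -0.155, 0.002]
ft_force: [0.6, -0.4, 0.7]
grip_width: 0.751
finger_force: 0.0
```

Request:
step_arm(offset=[[0,0,0.9],[0,0,0.9],[0,0,0],[0,0,0],[0,0,0]], yaw=[0,0,0,0,0], grip=[40,40,40,40,40])

```text
time_s: 14.87
tcp_pos: [0.5242, 0.0003, 0.1793]
orientation: [3.137, 0.154, 0.0]
ft_force: [-0.4, -0.2, 0.0]
grip_width: 0.458
finger_force: 0.0
```

```bash
cat >> h.py <<'E'
def redblobs(im,C,z=.008):
    h=cv2.cvtColor(im,cv2.COLOR_BGR2HSV)
    m=(((h[...,0]<6)|(h[...,0]>174))&(h[...,1]>170)&(h[...,2]>90)).astype(np.uint8)
    n,lab,st,ce=cv2.connectedComponentsWithStats(m); out=[]
    for i in range(1,n):
        if st[i,4]<40: continue
        v,u=np.nonzero(lab==i); (c,wh,a)=cv2.minAreaRect(np.float32(np.c_[u,v]))
        P=np.array([px2w(C,x,y,z)[:2] for x,y in zip(u,v)]); c=P.mean(0); U,S,V=np.linalg.svd(P-c,full_matrices=False)
        pr=(P-c)@V[0]; print('red px',ce[i].round(1),'world',c.round(4),'axis',np.degrees(np.arctan2(V[0,1],V[0,0])).round(1),'ext',pr.min().round(4),pr.max().round(4)); out.append(c)
    return out
E
python3 - <<'E'
from h import *
s=pose(); print(s['qpos'].round(2))
im,C=snap('wrist','w10'); np.savez('w10.npz',K=C[0],R=C[1],t=C[2])
print('w10');redblobs(im,C)
C=load('w2');print('w2');redblobs(cv2.imread('pics/w2.png'),C)
print(px2w(C,267/1.5625,236/1.5625,.008),px2w(C,315/1.5625,220/1.5625,.008))
C=load('w1');print('w1');redblobs(cv2.imread('pics/w1.png'),C)
E
```

```text
t 14.87 tcp [5.242e-01 3.000e-04 1.793e-01] yaw 5.62 F [-0.4 -0.2  0. ] g 40.3 0.0
[ 0.34  0.3  -0.53  1.83  0.17  1.06 -1.73]
w10
red px [128.4  49.4] world [0.6582 0.1616] axis -86.5 ext -0.0274 0.0272
red px [147.4 232.9] world [0.4226 0.1426] axis -64.9 ext -0.0161 0.0162
red px [446.  340.3] world [ 0.2774 -0.3395] axis 164.9 ext -0.0288 0.024
w2
red px [227.8  60.5] world [0.5528 0.0833] axis -80.5 ext -0.0142 0.0145
red px [189.2 144.1] world [0.4236 0.1413] axis 113.4 ext -0.0153 0.0153
red px [423.2 233.5] world [ 0.2917 -0.2804] axis 154.8 ext -0.0338 0.032
red px [439.3 239.8] world [ 0.2814 -0.3128] axis -171.5 ext -0.0316 0.0315
red px [453.7 241.9] world [ 0.2791 -0.3401] axis 168.5 ext -0.0268 0.0256
red px [429.1 244.5] world [ 0.271  -0.2967] axis -179.0 ext -0.0246 0.0134
[0.41028477 0.17150243 0.008     ] [0.43043831 0.12113121 0.008     ]
w1
red px [382.4 132.5] world [ 0.4568 -0.4563] axis -83.8 ext -0.0158 0.0154
red px [267.3 217.4] world [ 0.2871 -0.3067] axis -71.0 ext -0.0402 0.043
```

Request:
step_arm(offset=[[-0.12,0.17,0],[-0.12,0.17,0],[-0.12,0.17,0],[-0.12,0.17,0],[-0.12,0.17,0],[-0.12,0.17,0],[-0.12,0.17,0],[-0.12,0.17,0]], yaw=[1,1,1,1,1,1,1,1], grip=[40,40,40,40,40,40,40,40])

```text
time_s: 15.58
tcp_pos: [0.4848, 0.0551, 0.1775]
orientation: [-2.892, -1.224, 0.004]
ft_force: [-0.1, 0.7, 0.1]
grip_width: 0.457
finger_force: 0.0
```

Request:
step_arm(offset=[[-0.12,0.17,0],[-0.12,0.17,0],[-0.12,0.17,0],[-0.12,0.17,0],[-0.12,0.17,0],[-0.12,0.17,0],[-0.12,0.17,0],[-0.12,0.17,-0.2]], yaw=[1,1,1,1,1,1,1,1], grip=[40,40,40,40,40,40,40,40])

```text
time_s: 16.25
tcp_pos: [0.4472, 0.1097, 0.1707]
orientation: [-2.299, -2.14, 0.001]
ft_force: [-0.0, -0.8, 0.4]
grip_width: 0.456
finger_force: 0.0
```

Request:
step_arm(offset=[[-0.12,0.17,-0.4],[-0.12,0.17,-0.4],[-0.12,0.17,-0.4],[-0.12,0.17,-0.4],[-0.1,0.05,0],[0,0,0],[0,0,0],[0,0,0]], yaw=[1,1,1,1,1,0.5,0,0], grip=[40,40,40,40,40,40,40,40])

```text
time_s: 16.92
tcp_pos: [0.4238, 0.1383, 0.1062]
orientation: [-1.732, -2.619, 0.002]
ft_force: [-0.2, -0.3, 0.9]
grip_width: 0.461
finger_force: 0.0
```

```bash
cat >> h.py <<'E'
def batt(im,C,z=.008,show=None):
    # red blob nearest centre + white/dark extension: report red and ends along axis by non-wood mask
    return redblobs(im,C,z)
E
python3 - <<'E'
from h import *
need(.4205,.1455,.1,113)
im,C=snap('wrist','w11'); np.savez('w11.npz',K=C[0],R=C[1],t=C[2]); redblobs(im,C)
c,a=w2px(C,[[.4205,.1455,.008],[.4303,.1225,.008]]); print(c,a)
cv2.imwrite('pics/w11b.png',cv2.resize(im,(800,600)))
E
```

```text
t 16.92 tcp [0.4238 0.1383 0.1062] yaw 113.04 F [-0.2 -0.3  0.9] g 40.5 0.0
need units [-0.08  0.18 -0.15] yaw u -0.01
red px [255.5 185.4] world [0.4245 0.1393] axis -66.6 ext -0.0149 0.0165
[254.40529716 178.91185461] [254.42209729 200.98141163]
```

```bash
python3 - <<'E'
from h import *
im=cv2.imread('pics/w11.png');C=load('w11');h=cv2.cvtColor(im,cv2.COLOR_BGR2HSV)
for v in range(140,226,3): print(v,h[v,252:258].mean(0).astype(int), px2w(C,254.5,v,.010)[:2].round(4))
E
```

```text
140 [ 15 134 118] [0.4044 0.1837]
143 [ 15 135 133] [0.4055 0.1809]
146 [ 15 135 140] [0.4067 0.1781]
149 [ 15 135 139] [0.408  0.1753]
152 [ 15 136 143] [0.4092 0.1724]
155 [ 11  24 104] [0.4104 0.1695]
158 [ 16  23 158] [0.4116 0.1667]
161 [ 17  23 159] [0.4129 0.1637]
164 [ 16  21 155] [0.4141 0.1608]
167 [ 16  24 155] [0.4153 0.1579]
170 [ 15  24 154] [0.4166 0.1549]
173 [ 59 189 127] [0.4179 0.1519]
176 [ 30 192 126] [0.4192 0.1489]
179 [  0 187 128] [0.4204 0.1459]
182 [ 30 191 128] [0.4217 0.1429]
185 [ 89 191 126] [0.423  0.1398]
188 [  0 187 128] [0.4243 0.1367]
191 [ 29 189 127] [0.4257 0.1336]
194 [ 59 193 141] [0.427  0.1305]
197 [ 59 191 168] [0.4283 0.1273]
200 [  6 164 200] [0.4297 0.1242]
203 [ 23 104 254] [0.431 0.121]
206 [ 23 105 254] [0.4324 0.1178]
209 [ 23 106 254] [0.4338 0.1146]
212 [ 23 106 253] [0.4352 0.1113]
215 [ 22 105 254] [0.4365 0.108 ]
218 [ 22 105 254] [0.4379 0.1047]
221 [ 23 104 254] [0.4394 0.1014]
224 [ 23 104 254] [0.4408 0.0981]
```

Request:
step_arm(offset=[[-0.09,0.2,-0.3],[0,0,-0.5],[0,0,-0.6],[0,0,-0.6],[0,0,-0.5],[0,0,-0.4],[0,0,0],[0,0,0]], yaw=[0,0,0,0,0,0,0,0], grip=[40,40,40,40,40,40,40,40])

```text
time_s: 17.63
tcp_pos: [0.4203, 0.1464, -0.0093]
orientation: [-1.731, -2.62, 0.002]
ft_force: [-0.2, 0.0, 0.0]
grip_width: 0.455
finger_force: 0.0
```

Request:
step_arm(offset=[[0,0,-0.1],[0,0,-0.1],[0,0,-0.05],[0,0,0],[0,0,0]], yaw=[0,0,0,0,0], grip=[40,40,40,40,40])

```text
time_s: 18.05
tcp_pos: [0.4211, 0.1464, -0.0187]
orientation: [1.731, 2.621, 0.0]
ft_force: [-0.9, -0.2, 0.3]
grip_width: 0.455
finger_force: 0.0
```

Request:
step_arm(offset=[[0,0,-0.05],[0,0,-0.05],[0,0,-0.05],[0,0,0],[0,0,0]], yaw=[0,0,0,0,0], grip=[40,40,40,40,40])

```text
time_s: 18.47
tcp_pos: [0.4208, 0.1465, -0.0251]
orientation: [-1.731, -2.621, 0.0]
ft_force: [1.0, -0.4, -0.1]
grip_width: 0.457
finger_force: 0.0
```

Request:
step_arm(offset=[[0,0,0],[0,0,0],[0,0,0],[0,0,0],[0,0,0]], yaw=[0,0,0,0,0], grip=[30,20,10,10,10], squeeze=15)

```text
time_s: 18.88
tcp_pos: [0.421, 0.1464, -0.0249]
orientation: [1.731, 2.622, 0.0]
ft_force: [0.2, -0.4, -0.4]
grip_width: 0.186
finger_force: 15.0
```

Request:
step_arm(offset=[[0,0,0.3],[0,0,0.6],[0,0,0.7],[0,0,0.7],[0,0,0.7],[0.13,-0.27,0],[0.13,-0.27,0],[0.13,-0.27,0]], yaw=[0,0,0,0,1,1,1,1], grip=[10,10,10,10,10,10,10,10])

```text
time_s: 19.55
tcp_pos: [0.4371, 0.1135, 0.0957]
orientation: [1.242, 2.884, 0.0]
ft_force: [-0.5, -1.0, 0.3]
grip_width: 0.184
finger_force: 15.0
```

Request:
step_arm(offset=[[0.13,-0.27,0],[0.13,-0.27,0],[0.13,-0.27,0],[0.13,-0.27,0],[0.13,-0.27,0],[0.13,-0.27,0],[0.13,-0.27,0],[0.13,-0.27,0]], yaw=[1,1,1,1,1,1,1,1], grip=[10,10,10,10,10,10,10,10])

```text
time_s: 20.22
tcp_pos: [0.4782, 0.027, 0.095]
orientation: [-0.182, -3.136, 0.0]
ft_force: [-0.5, 0.2, -1.4]
grip_width: 0.187
finger_force: 15.0
```

Request:
step_arm(offset=[[0.13,-0.27,0],[0.13,-0.27,0],[0.13,-0.27,0],[0,0,0],[0,0,0],[0,0,0]], yaw=[1,1,0.5,0,0,0], grip=[10,10,10,10,10,10])

```text
time_s: 20.72
tcp_pos: [0.4933, -0.0041, 0.0951]
orientation: [0.152, -3.138, -0.001]
ft_force: [0.6, 0.6, -0.0]
grip_width: 0.184
finger_force: 15.0
```

```bash
python3 - <<'E'
from h import *
need(*w(-.0305,0,-.008),185.6)
im,C=snap('wrist','w12'); np.savez('w12.npz',K=C[0],R=C[1],t=C[2]); redblobs(im,C,.105)
print(w2px(C,[w(-.0305,0,.024),w(-.0305,.031,.036),w(-.0305,-.031,.036)]).round(1))
print(arm.state()['qpos'].round(2))
E
```

```text
t 20.72 tcp [ 0.4933 -0.0041  0.0951] yaw -174.45 F [ 0.6  0.6 -0. ] g 16.2 15.0
need units [ 0.08 -0.   -2.58] yaw u 72.01
red px [254.6 253.8] world [ 0.5147 -0.0032] axis 5.2 ext -0.0193 0.0194
[[255.5 197.1]
 [288.1 200.8]
 [223.  200.9]]
[ 0.8   0.59 -1.18  1.96  0.65  1.03  0.98]
```

Request:
step_arm(offset=[[0.08,0,-0.5],[0,0,-0.5],[0,0,-0.5],[0,0,-0.4],[0,0,-0.2],[0,0,0],[0,0,0]], yaw=[0,0,0,0,0,0,0], grip=[10,10,10,10,10,10,10])

```text
time_s: 21.35
tcp_pos: [0.4969, -0.004, 0.0114]
orientation: [0.155, -3.138, -0.0]
ft_force: [0.4, 0.8, 0.7]
grip_width: 0.187
finger_force: 15.0
```

```bash
python3 - <<'E'
from h import *
need(*w(-.0305,0,-.008))
E
```

```text
t 21.35 tcp [ 0.4969 -0.004   0.0114] yaw -174.33 F [0.4 0.8 0.7] g 16.4 15.0
need units [-0.01 -0.   -0.49] yaw u None
```

Down, then release, rise, and fetch the right battery.

Request:
step_arm(offset=[[0,0,-0.25],[0,0,-0.2],[0,0,0],[0,0,0]], yaw=[0,0,0,0], grip=[10,10,10,10])

```text
time_s: 21.68
tcp_pos: [0.4967, -0.0048, -0.0072]
orientation: [0.154, -3.137, -0.0]
ft_force: [0.2, -0.5, -0.2]
grip_width: 0.189
finger_force: 15.0
```

Request:
step_arm(offset=[[0,0,0],[0,0,0],[0,0,0],[0,0,0.3],[0,0,0.7],[0,0,0.9],[0,0,0.9],[0,0,0.9]], yaw=[0,0,0,0,0,0,0,0], grip=[25,25,25,25,25,30,40,40])

```text
time_s: 22.35
tcp_pos: [0.4964, -0.0042, 0.1435]
orientation: [0.156, -3.137, -0.001]
ft_force: [0.9, -1.3, -0.2]
grip_width: 0.44
finger_force: 0.0
```

Request:
step_arm(offset=[[0,0,0.9],[0,0,0],[0,0,0],[0,0,0]], yaw=[0,0,0,0], grip=[40,40,40,40])

```text
time_s: 22.68
tcp_pos: [0.4966, -0.0051, 0.1772]
orientation: [0.154, -3.138, 0.001]
ft_force: [-0.3, -1.0, -0.6]
grip_width: 0.46
finger_force: 0.0
```

```bash
python3 - <<'E'
from h import *
im,C=snap('wrist','w13'); np.savez('w13.npz',K=C[0],R=C[1],t=C[2]); redblobs(im,C,.023)
print(w(-.0305,0,0)); need(.4565,-.447,.1,97)
cv2.imwrite('pics/w13b.png',cv2.resize(im,(800,600)))
E
```

```text
red px [255.2 180.5] world [ 0.5037 -0.0051] axis 4.5 ext -0.0151 0.0155
[ 0.49644661 -0.00408687  0.        ]
t 22.73 tcp [ 0.4962 -0.0052  0.1765] yaw -174.39 F [ 0.2  0.9 -0.6] g 40.2 0.0
need units [ -0.99 -11.05  -1.91] yaw u 54.28
```

Request:
step_arm(offset=[[-0.05,-0.6,0],[-0.05,-0.6,0],[-0.05,-0.6,0],[-0.05,-0.6,0],[-0.05,-0.6,0],[-0.05,-0.6,0],[-0.05,-0.6,0],[-0.05,-0.6,0]], yaw=[-1,-1,-1,-1,-1,-1,-1,-1], grip=[40,40,40,40,40,40,40,40])

```text
time_s: 23.4
tcp_pos: [0.4797, -0.1976, 0.1757]
orientation: [-0.933, -2.997, -0.001]
ft_force: [1.4, -0.7, -0.2]
grip_width: 0.454
finger_force: 0.0
```

Request:
step_arm(offset=[[-0.05,-0.6,0],[-0.05,-0.6,0],[-0.05,-0.6,0],[-0.05,-0.6,0],[-0.05,-0.6,0],[-0.05,-0.6,0],[-0.05,-0.6,0],[-0.05,-0.6,-0.2]], yaw=[-1,-1,-1,-1,-1,-1,-1,-1], grip=[40,40,40,40,40,40,40,40])

```text
time_s: 24.07
tcp_pos: [0.4647, -0.3896, 0.1685]
orientation: [-1.903, -2.498, -0.0]
ft_force: [0.3, 0.4, -0.0]
grip_width: 0.455
finger_force: 0.0
```

Request:
step_arm(offset=[[-0.1,-0.6,-0.4],[-0.1,-0.6,-0.4],[0,-0.2,-0.5],[0,0,-0.4],[0,0,0],[0,0,0],[0,0,0]], yaw=[-1,-0.9,0,0,0,0,0], grip=[40,40,40,40,40,40,40])

```text
time_s: 24.65
tcp_pos: [0.4575, -0.4439, 0.1013]
orientation: [-2.098, -2.338, -0.001]
ft_force: [-0.6, -0.5, 0.3]
grip_width: 0.455
finger_force: 0.0
```

```bash
cat >> h.py <<'E'
def bmeasure(name,u0=None,v0=None):
    im,C=snap('wrist',name); np.savez(name+'.npz',K=C[0],R=C[1],t=C[2]); redblobs(im,C)
    h=cv2.cvtColor(im,cv2.COLOR_BGR2HSV).astype(int); return im,C,h
E
python3 - <<'E'
from h import *
pose(); im,C,h=bmeasure('w14')
for v in range(130,236,3): print(v,h[v,252:258].mean(0).astype(int), px2w(C,254.5,v,.010)[:2].round(4))
print(arm.state()['qpos'].round(2))
E
```

```text
t 24.65 tcp [ 0.4575 -0.4439  0.1013] yaw 96.2 F [-0.6 -0.5  0.3] g 40.1 0.0
red px [96.2 25.5] world [ 0.299  -0.3082] axis -27.6 ext -0.0446 0.0286
red px [68.9 50.4] world [ 0.2727 -0.3315] axis -17.7 ext -0.0175 0.0308
red px [252.2 196.5] world [ 0.4566 -0.4543] axis -83.6 ext -0.0151 0.0155
130 [ 15 144 136] [ 0.4515 -0.3843]
133 [ 15 145 136] [ 0.4519 -0.3872]
136 [ 14 144 139] [ 0.4522 -0.3902]
139 [ 14 142 138] [ 0.4525 -0.3931]
142 [ 15 144 137] [ 0.4528 -0.3961]
145 [ 15 143 115] [ 0.4531 -0.3991]
148 [ 14 142 113] [ 0.4535 -0.4021]
151 [ 14 144 104] [ 0.4538 -0.4051]
154 [ 14 140 105] [ 0.4541 -0.4081]
157 [ 15 142 103] [ 0.4545 -0.4112]
160 [ 14 140 104] [ 0.4548 -0.4143]
163 [ 15 145 103] [ 0.4551 -0.4174]
166 [ 15  18 100] [ 0.4555 -0.4205]
169 [ 16  24 159] [ 0.4558 -0.4236]
172 [ 15  23 167] [ 0.4562 -0.4268]
175 [ 15  23 146] [ 0.4565 -0.43  ]
178 [ 16  24 145] [ 0.4569 -0.4332]
181 [ 14  32 143] [ 0.4572 -0.4364]
184 [  0 191 137] [ 0.4576 -0.4397]
187 [ 30 192 120] [ 0.4579 -0.4429]
190 [  0 188 228] [ 0.4583 -0.4462]
193 [  0 186 229] [ 0.4586 -0.4495]
196 [  0 187 227] [ 0.459  -0.4528]
199 [  0 187 228] [ 0.4594 -0.4562]
202 [  0 186 227] [ 0.4597 -0.4596]
205 [  0 181 246] [ 0.4601 -0.463 ]
208 [  0 180 246] [ 0.4605 -0.4664]
211 [  5 158 239] [ 0.4608 -0.4698]
214 [ 15 144 228] [ 0.4612 -0.4733]
217 [ 15 144 227] [ 0.4616 -0.4768]
220 [ 15 143 229] [ 0.462  -0.4803]
223 [ 15 142 228] [ 0.4624 -0.4838]
226 [ 15 142 230] [ 0.4627 -0.4874]
229 [ 15 142 231] [ 0.4631 -0.491 ]
232 [ 15 140 233] [ 0.4635 -0.4946]
235 [ 15 140 233] [ 0.4639 -0.4982]
[ 1.2   0.64 -0.76  1.62  0.48  1.08  0.42]
```

Request:
step_arm(offset=[[-0.05,-0.03,-0.3],[0,0,-0.5],[0,0,-0.6],[0,0,-0.6],[0,0,-0.5],[0,0,-0.3],[0,0,0],[0,0,0]], yaw=[0,0,0,0,0,0,0,0], grip=[40,40,40,40,40,40,40,40])

```text
time_s: 25.37
tcp_pos: [0.4551, -0.4457, -0.0109]
orientation: [-2.099, -2.337, -0.0]
ft_force: [0.5, 0.8, 0.8]
grip_width: 0.454
finger_force: 0.0
```

Request:
step_arm(offset=[[0,0,-0.1],[0,0,-0.1],[0,0,-0.1],[0,0,-0.05],[0,0,0],[0,0,0]], yaw=[0,0,0,0,0,0], grip=[40,40,40,40,40,40])

```text
time_s: 25.87
tcp_pos: [0.4549, -0.446, -0.0249]
orientation: [2.1, 2.337, -0.0]
ft_force: [0.1, -0.5, -0.6]
grip_width: 0.455
finger_force: 0.0
```

Request:
step_arm(offset=[[0,0,0],[0,0,0],[0,0,0],[0,0,0],[0,0,0]], yaw=[0,0,0,0,0], grip=[30,20,10,10,10])

```text
time_s: 26.28
tcp_pos: [0.455, -0.446, -0.0248]
orientation: [2.1, 2.337, -0.0]
ft_force: [-0.2, -0.5, 0.6]
grip_width: 0.186
finger_force: 15.0
```

Request:
step_arm(offset=[[0,0,0.3],[0,0,0.6],[0,0,0.7],[0,0,0.7],[0,0,0.7],[0.1,0.6,0],[0.1,0.6,0],[0.1,0.6,0]], yaw=[0,0,0,0,1,1,1,1], grip=[10,10,10,10,10,10,10,10])

```text
time_s: 26.95
tcp_pos: [0.4671, -0.3736, 0.0967]
orientation: [1.657, 2.667, -0.001]
ft_force: [0.5, 0.2, -0.4]
grip_width: 0.185
finger_force: 15.0
```

Request:
step_arm(offset=[[0.15,0.65,0],[0.15,0.65,0],[0.15,0.65,0],[0.15,0.65,0],[0.15,0.65,0],[0.15,0.65,0],[0.15,0.65,0],[0.15,0.65,0]], yaw=[1,1,1,1,1,1,1,1], grip=[10,10,10,10,10,10,10,10])

```text
time_s: 27.62
tcp_pos: [0.5151, -0.1649, 0.096]
orientation: [0.643, 3.074, -0.001]
ft_force: [0.5, 0.3, 0.3]
grip_width: 0.186
finger_force: 15.0
```

Request:
step_arm(offset=[[0.15,0.65,0],[0.15,0.65,0],[0.15,0.65,0],[0.15,0.65,0],[0.15,0.65,0],[0.1,0.6,0],[0,0,0],[0,0,0]], yaw=[1,1,1,1,1,0.9,0,0], grip=[10,10,10,10,10,10,10,10])

```text
time_s: 28.28
tcp_pos: [0.549, -0.0104, 0.0958]
orientation: [-0.158, 3.137, 0.0]
ft_force: [0.6, 0.4, 0.2]
grip_width: 0.184
finger_force: 15.0
```

```bash
python3 - <<'E'
from h import *
arm.read_camera('side');need(*w(.0305,0,-.008),185.6-360)
E
```

```text
t 28.33 tcp [ 0.5489 -0.012   0.0955] yaw -174.39 F [-0.3  0.1 -0.1] g 16.5 15.0
need units [ 0.21  0.35 -2.59] yaw u -0.0
```

Request:
step_arm(offset=[[0.21,0.35,0],[0,0,-0.5],[0,0,-0.5],[0,0,-0.5],[0,0,-0.3],[0,0,0],[0,0,0],[0,0,0]], yaw=[0,0,0,0,0,0,0,0], grip=[10,10,10,10,10,10,10,10])

```text
time_s: 29.0
tcp_pos: [0.558, 0.0018, 0.0241]
orientation: [-0.152, 3.137, -0.0]
ft_force: [-0.1, 0.5, -0.9]
grip_width: 0.187
finger_force: 15.0
```

```bash
python3 - <<'E'
from h import *
need(*w(.0305,0,-.008),185.6-360)
E
```

```text
t 29.0 tcp [0.558  0.0018 0.0241] yaw -174.43 F [-0.1  0.5 -0.9] g 16.5 15.0
need units [-0.02  0.   -0.8 ] yaw u 0.01
```

Request:
step_arm(offset=[[-0.02,0,-0.3],[0,0,-0.3],[0,0,-0.18],[0,0,0],[0,0,0]], yaw=[0,0,0,0,0], grip=[10,10,10,10,10])

```text
time_s: 29.42
tcp_pos: [0.5561, 0.0022, -0.0088]
orientation: [0.154, -3.137, -0.0]
ft_force: [-0.4, 0.2, -1.0]
grip_width: 0.186
finger_force: 15.0
```

Request:
step_arm(offset=[[0,0,0],[0,0,0],[0,0,0],[0,0,0.3],[0,0,0.7],[0,0,0.9],[0,0,0.9],[0,0,0.9]], yaw=[0,0,0,0,0,0,0,0], grip=[25,25,25,25,25,30,40,40])

```text
time_s: 30.08
tcp_pos: [0.5561, 0.0025, 0.1424]
orientation: [0.156, -3.138, -0.001]
ft_force: [0.5, -0.3, -0.5]
grip_width: 0.436
finger_force: 0.0
```

Request:
step_arm(offset=[[0,0,0.8],[0,0,0],[0,0,0]], yaw=[0,0,0], grip=[40,40,40])

```text
time_s: 30.33
tcp_pos: [0.5575, 0.0023, 0.1744]
orientation: [-0.154, 3.134, -0.001]
ft_force: [-0.1, -0.2, -1.0]
grip_width: 0.455
finger_force: 0.0
```

```bash
python3 - <<'E'
from h import *
im,C=snap('wrist','w15'); np.savez('w15.npz',K=C[0],R=C[1],t=C[2]); redblobs(im,C,.023)
print(w(-.0305,0,0),w(.0305,0,0)); need(.506,-.34,.08,190-360)
E
```

```text
red px [253.6 130.4] world [ 0.5027 -0.0057] axis 6.1 ext -0.0158 0.015
red px [254.7 179.5] world [0.5634 0.0016] axis 6.8 ext -0.0151 0.0153
[ 0.49644661 -0.00408687  0.        ] [0.55715339 0.00188687 0.        ]
t 30.38 tcp [0.5566 0.0018 0.1727] yaw -174.39 F [ 0.9 -0.7 -0.3] g 40.0 0.0
need units [-1.26 -8.55 -2.32] yaw u 0.88
```

Request:
step_arm(offset=[[-0.1,-0.7,0],[-0.1,-0.7,0],[-0.1,-0.7,0],[-0.1,-0.7,0],[-0.1,-0.7,0],[-0.1,-0.7,0],[-0.1,-0.7,0],[-0.1,-0.7,0]], yaw=[0.1,0.1,0.1,0.1,0.1,0.1,0.1,0.1], grip=[60,87,87,87,87,87,87,87])

```text
time_s: 31.05
tcp_pos: [0.5231, -0.2232, 0.1704]
orientation: [0.264, -3.128, -0.002]
ft_force: [-0.1, -0.4, 0.2]
grip_width: 0.984
finger_force: 0.0
```

Request:
step_arm(offset=[[-0.1,-0.7,0],[-0.1,-0.7,-0.4],[-0.1,-0.7,-0.4],[-0.1,-0.7,-0.5],[0,0,0],[0,0,0],[0,0,0],[0,0,0]], yaw=[0.1,0,0,0,0,0,0,0], grip=[87,87,87,87,87,87,87,87])

```text
time_s: 31.72
tcp_pos: [0.509, -0.3323, 0.12]
orientation: [-0.281, 3.129, 0.001]
ft_force: [-0.0, -0.6, -0.2]
grip_width: 0.993
finger_force: 0.0
```

```bash
python3 - <<'E'
from h import *
s=pose(); print(s['qpos'].round(2))
im,C=snap('wrist','w16'); np.savez('w16.npz',K=C[0],R=C[1],t=C[2])
h=cv2.cvtColor(im,cv2.COLOR_BGR2HSV); m=((h[...,0]>100)&(h[...,0]<125)&(h[...,1]>120)).astype(np.uint8)
n,lab,st,ce=cv2.connectedComponentsWithStats(m); i=1+np.argmax(st[1:,4]); print(st[i])
v,u=np.nonzero(lab==i); r=cv2.minAreaRect(np.float32(np.c_[u,v])); print(r)
for p in cv2.boxPoints(r): print(p.round(0),px2w(C,*p,.024)[:2].round(4),px2w(C,*p,.008)[:2].round(4))
for k in range(v.min(),v.max()+1,6):
    uu=u[v==k]; print(k,uu.min(),uu.max(),end=' | ')
# bright rim/divider profile along center col
c=int(np.median(u)); print('\ncol',c,[(k,int(im[k,c,0]),int(im[k,c,1])) for k in range(v.min()-2,v.max()+3,2)])
pose()
E
```

```text
t 31.72 tcp [ 0.509  -0.3323  0.12  ] yaw -169.75 F [-0.  -0.6 -0.2] g 87.4 0.0
[ 1.26  0.76 -1.19  1.67  0.74  1.24  1.65]
[ 219  103   61  143 7659]
((249.0, 174.0), (142.0, 60.0), 90.0)
[219. 103.] [ 0.4305 -0.3834] [ 0.4305 -0.3854]
[279. 103.] [ 0.42   -0.3252] [ 0.4194 -0.3239]
[279. 245.] [ 0.5719 -0.2936] [ 0.5798 -0.2906]
[219. 245.] [ 0.5842 -0.3615] [ 0.5928 -0.3623]
103 221 237 | 109 221 279 | 115 221 278 | 121 221 278 | 127 219 279 | 133 220 279 | 139 220 279 | 145 220 278 | 151 220 278 | 157 220 278 | 163 220 278 | 169 221 277 | 175 220 277 | 181 221 277 | 187 221 276 | 193 221 276 | 199 221 276 | 205 221 276 | 211 221 275 | 217 221 275 | 223 221 275 | 229 221 274 | 235 222 274 | 241 223 273 | 
col 249 [(101, 84, 139), (103, 147, 114), (105, 244, 148), (107, 249, 164), (109, 248, 166), (111, 249, 167), (113, 249, 167), (115, 249, 167), (117, 248, 162), (119, 247, 162), (121, 249, 159), (123, 125, 66), (125, 246, 151), (127, 124, 65), (129, 250, 159), (131, 246, 154), (133, 246, 158), (135, 245, 156), (137, 244, 151), (139, 245, 151), (141, 245, 153), (143, 244, 151), (1
[... 228 characters left out ...]
, 180), (173, 253, 174), (175, 240, 140), (177, 239, 132), (179, 94, 47), (181, 90, 47), (183, 255, 187), (185, 164, 87), (187, 255, 159), (189, 171, 93), (191, 170, 97), (193, 170, 93), (195, 172, 98), (197, 173, 100), (199, 173, 96), (201, 168, 93), (203, 174, 97), (205, 168, 93), (207, 172, 96), (209, 172, 99), (211, 170, 96), (213, 171, 96), (215, 169, 95), (217, 169, 98), (219, 166, 92), (221, 169, 95), (223, 118, 64), (225, 113, 58), (227, 87, 44), (229, 76, 40), (231, 76, 42), (233, 78, 38), (235, 167, 91), (237, 199, 104), (239, 251, 155), (241, 250, 151), (243, 239, 132), (245, 255, 153), (247, 93, 159)]
t 31.77 tcp [ 0.5092 -0.3324  0.1204] yaw -169.74 F [-0.1  0.4  0.2] g 87.4 0.0
```

```bash
python3 - <<'E'
from h import *
C=load('w16')
P=np.array([px2w(C,u,v,.024)[:2] for u,v in [(219.2,126.5),(279.5,126.5),(274.3,237),(221.5,237)]]);print(P.round(4))
d=P[2]+P[3]-P[0]-P[1];e=P[1]+P[2]-P[0]-P[3]
print(P.mean(0).round(4),np.degrees(np.arctan2(d[1],d[0])).round(1),np.linalg.norm(d)/2,np.linalg.norm(e)/2,'div',px2w(C,248.8,183.7,.024))
for v in (157,205): 
    row=[px2w(C,u,v,.024)[:2].round(4) for u in ((220,278.5) if v==157 else (221,276.5))];print(row,np.mean(row,0))
c=px2w(C,248.5,183.7,.024); need(c[0],c[1],-.0168,10.3-180)
E
```

```text
[[ 0.4528 -0.38  ]
 [ 0.4419 -0.3201]
 [ 0.563  -0.301 ]
 [ 0.5737 -0.3602]]
[ 0.5078 -0.3403] 9.2 0.12253250531743727 0.0605382329938323 div [ 0.50629647 -0.34035435  0.024     ]
[array([ 0.4833, -0.3749]), array([ 0.4724, -0.3148])] [ 0.47785 -0.34485]
[array([ 0.5356, -0.3663]), array([ 0.5247, -0.3062])] [ 0.53015 -0.33625]
t 31.77 tcp [ 0.5092 -0.3324  0.1204] yaw -169.74 F [-0.1  0.4  0.2] g 87.4 0.0
need units [-0.07 -0.21 -3.43] yaw u 0.01
```

Request:
step_arm(offset=[[-0.05,-0.2,0],[0,0,-0.6],[0,0,-0.6],[0,0,-0.7],[0,0,-0.6],[0,0,-0.4],[0,0,0],[0,0,0]], yaw=[-0.08,0,0,0,0,0,0,0], grip=[87,87,87,87,87,87,87,87])

```text
time_s: 32.43
tcp_pos: [0.5067, -0.3417, 0.0041]
orientation: [0.267, -3.13, -0.001]
ft_force: [1.1, -0.1, -0.1]
grip_width: 0.986
finger_force: 0.0
```

Request:
step_arm(offset=[[0,0,-0.2],[0,0,-0.2],[0,0,-0.1],[0,0,0],[0,0,0],[0,0,0]], yaw=[0,0,0,0,0,0], grip=[87,87,87,87,87,87])

```text
time_s: 32.93
tcp_pos: [0.5067, -0.342, -0.0158]
orientation: [-0.266, 3.13, -0.0]
ft_force: [0.3, -0.2, -0.1]
grip_width: 0.989
finger_force: 0.0
```

Request:
step_arm(offset=[[0,0,0],[0,0,0],[0,0,0],[0,0,0],[0,0,0]], yaw=[0,0,0,0,0], grip=[70,56,56,56,56], squeeze=35)

```text
time_s: 33.35
tcp_pos: [0.5066, -0.3416, -0.016]
orientation: [-0.266, 3.13, 0.001]
ft_force: [-0.1, 0.8, 2.0]
grip_width: 0.702
finger_force: 35.0
```

```bash
python3 - <<'E'
from h import *
pose()
im,C=snap('wrist','w17'); np.savez('w17.npz',K=C[0],R=C[1],t=C[2])
h=cv2.cvtColor(im,cv2.COLOR_BGR2HSV); m=((h[...,0]>100)&(h[...,0]<125)&(h[...,1]>120)).astype(np.uint8)
v,u=np.nonzero(m); c=int(np.median(u)); print(c,[(k,int(im[k,c,0])) for k in range(v.min()-2,v.max()+3)])
for k in range(v.min(),v.max()+1,8):
    uu=u[v==k]; print(k,uu.min(),uu.max(),end=' | ')
E
```

```text
t 33.35 tcp [ 0.5066 -0.3416 -0.016 ] yaw -170.27 F [-0.1  0.8  2. ] g 61.7 35.0
255 [(104, 97), (105, 140), (106, 255), (107, 255), (108, 254), (109, 252), (110, 243), (111, 211), (112, 255), (113, 255), (114, 254), (115, 254), (116, 254), (117, 254), (118, 254), (119, 254), (120, 254), (121, 254), (122, 254), (123, 254), (124, 254), (125, 254), (126, 254), (127, 254), (128, 254), (129, 253), (130, 254), (131, 253), (132, 254), (133, 254), (134, 253), (135, 248), (136, 255), (137, 254), (138, 253), (139, 242), (140, 159), (141, 110), (142, 104), (143, 123), (144, 245), (145, 255), (146, 254), (147, 248), (148, 227), (149, 237), (150, 254), (151, 253), (152, 253), (153, 253), (154, 253), (155, 252), (156, 253), (157, 252), (158, 252), (159, 252), (160, 252), (161, 252), (162, 252), (163, 252), (164, 252), (165, 252), (166, 252), (167, 252), (168, 252), (169, 252), (170, 252), (171, 251), (172, 251), (173, 251), (174, 251), (175, 251), (176, 251), (177, 251), (178, 251), (179, 251), (180, 250), (181, 251), (182, 250), (183, 250), (184, 250), (185, 250), (186, 250), (187, 250), (188, 2
[... 2121 characters left out ...]
370, 46), (371, 48), (372, 36), (373, 30), (374, 28), (375, 12), (376, 25), (377, 38), (378, 29), (379, 25), (380, 22), (381, 33), (382, 30)]
106 203 307 | 114 205 308 | 122 208 307 | 130 207 307 | 138 204 306 | 146 199 311 | 154 200 310 | 162 200 310 | 170 201 309 | 178 201 309 | 186 202 308 | 194 202 308 | 202 202 307 | 210 203 307 | 218 203 306 | 226 204 306 | 234 204 306 | 242 204 305 | 250 204 305 | 258 205 304 | 266 206 303 | 274 206 303 | 282 207 302 | 290 207 302 | Traceback (most recent call last):
  File "<stdin>", line 7, in <module>
    return umr_minimum(a, axis, None, out, keepdims, initial, where)
ValueError: zero-size array to reduction operation minimum which has no identity
```

```bash
python3 - <<'E'
from h import *
C=load('w17'); s=arm.state(); t=s['tcp_pos']; a=np.radians(9.73); tx=np.array([np.cos(a),np.sin(a)]);ty=np.array([-tx[1],tx[0]])
for n,p in dict(div=(255,247),end=(255,144)).items():
    d=px2w(C,*p,.024)[:2]-t[:2]; print(n,(d@tx).round(4),(d@ty).round(4))
# grey tray check, same fit on w9: end rim NW/NE (238,217),(536,217) div 491 crop coords
E
```

```text
div -0.0003 -0.001
end -0.0623 -0.001
```

Request:
step_arm(offset=[[0,0,0.4],[0,0,0.6],[0,0,0.6],[0,0,0.6],[0,0,0.4],[0,0.4,0],[0.05,0.7,0],[0.05,0.7,0]], yaw=[0,0,0,0,0,-0.1,-0.1,-0.1], grip=[56,56,56,56,56,56,56,56])

```text
time_s: 34.07
tcp_pos: [0.5102, -0.2703, 0.0885]
orientation: [-0.22, 3.134, -0.001]
ft_force: [-0.0, 0.8, -2.7]
grip_width: 0.702
finger_force: 35.0
```

Request:
step_arm(offset=[[0.05,0.7,0],[0.05,0.7,0],[0.05,0.7,0],[0.05,0.7,0],[0.05,0.7,0],[0.05,0.7,0],[0.05,0.7,0],[0.05,0.7,0]], yaw=[-0.1,-0.1,-0.1,-0.1,-0.1,0,0,0], grip=[56,56,56,56,56,56,56,56])

```text
time_s: 34.73
tcp_pos: [0.5264, -0.0448, 0.0884]
orientation: [-0.157, 3.137, -0.001]
ft_force: [0.9, 0.7, -1.4]
grip_width: 0.702
finger_force: 35.0
```

Request:
step_arm(offset=[[0,0.6,0],[0,0.4,0],[0,0,0],[0,0,0],[0,0,0]], yaw=[0,0,0,0,0], grip=[56,56,56,56,56])

```text
time_s: 35.15
tcp_pos: [0.5266, -0.0071, 0.0879]
orientation: [0.156, -3.137, 0.002]
ft_force: [0.3, 0.4, -1.2]
grip_width: 0.701
finger_force: 35.0
```

```bash
python3 - <<'E'
from h import *
s=pose(); need(*w(0,.001,.078),5.62-180)
im,C=snap('wrist','w18'); np.savez('w18.npz',K=C[0],R=C[1],t=C[2])
c=255; b=im[:,c,0].astype(int); g=im[:,c,2].astype(int)
print([(k,b[k],g[k]) for k in range(90,160,2)]); print([(k,b[k]) for k in range(230,262)])
E
```

```text
t 35.15 tcp [ 0.5266 -0.0071  0.0879] yaw -174.31 F [ 0.3  0.4 -1.2] g 61.7 35.0
t 35.15 tcp [ 0.5266 -0.0071  0.0879] yaw -174.31 F [ 0.3  0.4 -1.2] g 61.7 35.0
need units [ 0.    0.17 -0.25] yaw u -0.01
[(90, np.int64(59), np.int64(125)), (92, np.int64(61), np.int64(127)), (94, np.int64(57), np.int64(125)), (96, np.int64(55), np.int64(105)), (98, np.int64(85), np.int64(86)), (100, np.int64(91), np.int64(94)), (102, np.int64(91), np.int64(96)), (104, np.int64(88), np.int64(92)), (106, np.int64(132), np.int64(43)), (108, np.int64(134), np.int64(37)), (110, np.int64(126), np.int64(31)), (112, np.int64(137), np.int64(48)), (114, np.int64(135), np.int64(44)), (116, np.int64(136), np.int64(42)), (118, np.int64(135), np.int64(41)), (120, np.int64(132), np.int64(36)), (122, np.int64(135), np.int64(40)), (124, np.int64(138), np.int64(43)), (126, np.int64(139), np.int64(45)), (128, np.int64(137), np.int64(45)), (130, np.int64(138), np.int64(45)), (132, np.int64(134), np.int64(42)), (134, np.int64(136), np.int64(43)), (136, np.int64(140), np.int64(47)), (138, np.int64(135), np.int64(42)), (14
[... 345 characters left out ...]
t64(31))]
[(230, np.int64(126)), (231, np.int64(92)), (232, np.int64(88)), (233, np.int64(90)), (234, np.int64(87)), (235, np.int64(88)), (236, np.int64(85)), (237, np.int64(90)), (238, np.int64(89)), (239, np.int64(88)), (240, np.int64(88)), (241, np.int64(89)), (242, np.int64(87)), (243, np.int64(89)), (244, np.int64(95)), (245, np.int64(140)), (246, np.int64(176)), (247, np.int64(183)), (248, np.int64(177)), (249, np.int64(167)), (250, np.int64(184)), (251, np.int64(188)), (252, np.int64(186)), (253, np.int64(188)), (254, np.int64(188)), (255, np.int64(187)), (256, np.int64(184)), (257, np.int64(185)), (258, np.int64(185)), (259, np.int64(184)), (260, np.int64(187)), (261, np.int64(185))]
```

Request:
step_arm(offset=[[0,0.17,-0.2],[0,0,0],[0,0,0],[0,0,-0.3],[0,0,-0.3],[0,0,-0.2],[0,0,0],[0,0,0]], yaw=[0,0,0,0,0,0,0,0], grip=[56,56,56,56,56,56,56,56])

```text
time_s: 35.87
tcp_pos: [0.5259, 0.0009, 0.047]
orientation: [0.157, -3.136, -0.001]
ft_force: [-0.0, 0.6, -1.3]
grip_width: 0.704
finger_force: 35.0
```

```bash
python3 - <<'E'
from h import *
need(*w(0,.001,.020),5.62-180)
E
```

```text
t 35.87 tcp [0.5259 0.0009 0.047 ] yaw -174.26 F [-0.   0.6 -1.3] g 62.0 35.0
need units [ 0.02 -0.03 -0.67] yaw u -0.02
```

Request:
step_arm(offset=[[0.02,-0.02,-0.2],[0,0,-0.2],[0,0,-0.15],[0,0,0],[0,0,0]], yaw=[0,0,0,0,0], grip=[56,56,56,56,56])

```text
time_s: 36.28
tcp_pos: [0.527, 0.0002, 0.0254]
orientation: [0.157, -3.137, -0.0]
ft_force: [0.0, -0.0, -0.8]
grip_width: 0.704
finger_force: 35.0
```

Request:
step_arm(offset=[[0,0,-0.05],[0,0,-0.05],[0,0,-0.03],[0,0,0],[0,0,0]], yaw=[0,0,0,0,0], grip=[56,56,56,56,56])

```text
time_s: 36.7
tcp_pos: [0.5274, 0.0, 0.0207]
orientation: [-0.157, 3.138, 0.0]
ft_force: [1.0, -0.1, -1.8]
grip_width: 0.701
finger_force: 35.0
```

Request:
step_arm(offset=[[0,0,-0.03],[0,0,-0.03],[0,0,0],[0,0,0]], yaw=[0,0,0,0], grip=[56,56,56,56])

```text
time_s: 37.03
tcp_pos: [0.5276, 0.0, 0.0199]
orientation: [-0.156, 3.137, -0.002]
ft_force: [-5.8, -3.8, 18.1]
grip_width: 0.705
finger_force: 35.0
```

Request:
step_arm(offset=[[0,0,0],[0,0,0],[0,0,0],[0,0,0],[0,0,0.3],[0,0,0.7],[0,0,0.9],[0,0,0.9]], yaw=[0,0,0,0,0,0,0,0], grip=[76,76,76,76,76,76,76,76])

```text
time_s: 37.7
tcp_pos: [0.5266, 0.0006, 0.1318]
orientation: [0.158, -3.136, -0.002]
ft_force: [1.0, -0.3, -0.8]
grip_width: 0.866
finger_force: 0.0
```

Request:
step_arm(offset=[[0,0,0.9],[0,0,0.3],[0,0,0],[0,0,0],[0,0,0]], yaw=[0,0,0,0,0], grip=[76,76,76,76,76])

```text
time_s: 38.12
tcp_pos: [0.5266, -0.0004, 0.1772]
orientation: [0.156, -3.136, 0.001]
ft_force: [-0.3, -0.3, -0.2]
grip_width: 0.866
finger_force: 0.0
```

```bash
cat >> h.py <<'E'
def whites(im,C,z=.032,amin=150):
    h=cv2.cvtColor(im,cv2.COLOR_BGR2HSV); m=((h[...,1]<50)&(h[...,2]>120)).astype(np.uint8); m=cv2.morphologyEx(m,cv2.MORPH_OPEN,np.ones((3,3)))
    n,lab,st,ce=cv2.connectedComponentsWithStats(m)
    for i in range(1,n):
        if not amin<st[i,4]<9000: continue
        v,u=np.nonzero(lab==i); P=np.float32([px2w(C,x,y,z)[:2] for x,y in zip(u,v)])*1e3; r=cv2.minAreaRect(P)
        print('white px',ce[i].round(0),'area',st[i,4],'rect ctr',np.round(r[0],1),'size',np.round(r[1],1),'ang',round(r[2],1))
E
python3 - <<'E'
from h import *
pose()
im,T=snap('top','t19'); whites(im,T,.032,60)
h=cv2.cvtColor(im,cv2.COLOR_BGR2HSV); m=((h[...,0]>100)&(h[...,0]<125)&(h[...,1]>110)).astype(np.uint8)
im,C=snap('wrist','w19'); np.savez('w19.npz',K=C[0],R=C[1],t=C[2]); whites(im,C)
h=cv2.cvtColor(im,cv2.COLOR_BGR2HSV); m=((h[...,0]>100)&(h[...,0]<125)&(h[...,1]>110)).astype(np.uint8)
n,lab,st,ce=cv2.connectedComponentsWithStats(m); i=1+np.argmax(st[1:,4]);v,u=np.nonzero(lab==i); print(st[i])
for k in range(v.min(),v.max()+1,8):
    uu=u[v==k]; print(k,uu.min(),uu.max(),end=' | ')
X=[w(-.0625,.031,.06),w(-.0625,-.031,.06),w(.0625,.031,.06),w(.0625,-.031,.06),w(0,0,.06)]
print(w2px(C,X).round(1).tolist()); c=255; print([(k,int(im[k,c,0])) for k in range(v.min(),v.max(),2)])
E
```

```text
t 38.12 tcp [ 5.266e-01 -4.000e-04  1.772e-01] yaw -174.29 F [-0.3 -0.3 -0.2] g 76.2 0.0
white px [489.   8.] area 200 rect ctr [1153.4 -923.2] size [ 21.1 103.8] ang 35.1
white px [432.  22.] area 64 rect ctr [1101.3 -739.2] size [35.4 35.9] ang 0.2
white px [443.  54.] area 640 rect ctr [ 989.2 -764.9] size [ 79.4 172.7] ang 45.3
white px [208.  60.] area 140 rect ctr [976.7 -58. ] size [37.8 46.2] ang 38.3
white px [227.  70.] area 174 rect ctr [ 944.6 -110. ] size [37.8 70.5] ang 0.2
white px [387.  78.] area 82 rect ctr [ 928.4 -603.5] size [16.3 59.8] ang 39.8
white px [244.  99.] area 433 rect ctr [ 860.5 -168.6] size [105.7 105.8] ang 0.3
white px [141. 101.] area 838 rect ctr [853.6 140.9] size [97.1 96.9] ang 46.7
white px [349. 122.] area 1812 rect ctr [ 783.9 -485.9] size [276.5 151.3] ang 69.4
white px [289.  96.] area 164 rect ctr [ 868.7 -304.6] size [40.4 39.3] ang 0.3
white px [506. 108.] area 379 rect ctr [ 823.7 -949.7] size [ 41.8 132.5] ang 86.7
white px [199. 109.] area 349 rect ctr [828.8 -34.6] size [86.7 85. ] ang 0.3
white px [363. 106.] area 137 rect ctr [ 
[... 2079 characters left out ...]
125, 125), (127, 80), (129, 126), (131, 101), (133, 120), (135, 118), (137, 117), (139, 116), (141, 170), (143, 121), (145, 118), (147, 118), (149, 128), (151, 173), (153, 172), (155, 171), (157, 173), (159, 172), (161, 174), (163, 173), (165, 171), (167, 172), (169, 173), (171, 170), (173, 171), (175, 138), (177, 239), (179, 95), (181, 74), (183, 156), (185, 138), (187, 172), (189, 172), (191, 171), (193, 172), (195, 174), (197, 172), (199, 171), (201, 173), (203, 172), (205, 173), (207, 171), (209, 168), (211, 170), (213, 168), (215, 168), (217, 167), (219, 171), (221, 119), (223, 115), (225, 79), (227, 76), (229, 76), (231, 108), (233, 227), (235, 251), (237, 251), (239, 250), (241, 255)]
```

The blue tray is seated (18 N contact, rim where predicted). The right carton has been knocked to about (0.601,-0.470). Now the left carton.

Request:
step_arm(offset=[[0,0.6,0],[0,0.7,0],[0,0.7,0],[0,0.7,0],[0,0.7,-0.3],[-0.05,0.7,-0.4],[0,0,-0.4],[0,0,0]], yaw=[0.3,0.3,0.3,0.3,0.2,0,0,0], grip=[76,76,76,80,80,80,80,80])

```text
time_s: 38.88
tcp_pos: [0.5228, 0.1651, 0.1307]
orientation: [0.354, -3.116, 0.001]
ft_force: [0.5, -0.5, -0.7]
grip_width: 0.912
finger_force: 0.0
```

Request:
step_arm(offset=[[0,0,0],[0,0,0],[0,0,0]], yaw=[0,0,0], grip=[80,80,80])

```text
time_s: 39.13
tcp_pos: [0.5259, 0.1632, 0.1348]
orientation: [-0.345, 3.122, 0.0]
ft_force: [0.5, -0.2, 0.6]
grip_width: 0.914
finger_force: 0.0
```

```bash
python3 - <<'E'
from h import *
pose(); im,C=snap('wrist','w20'); np.savez('w20.npz',K=C[0],R=C[1],t=C[2]); whites(im,C,.032,400)
cv2.imwrite('pics/w20c.png',cv2.resize(im[100:300,150:410],(780,600)))
E
```

```text
t 39.13 tcp [0.5259 0.1632 0.1348] yaw -167.37 F [ 0.5 -0.2  0.6] g 80.4 0.0
white px [150. 189.] area 1204 rect ctr [552.7  43.1] size [142.4  24.4] ang 5.5
white px [259. 186.] area 1440 rect ctr [525.7 166.9] size [36.5 49.1] ang 12.6
```

View pics/w20c.png

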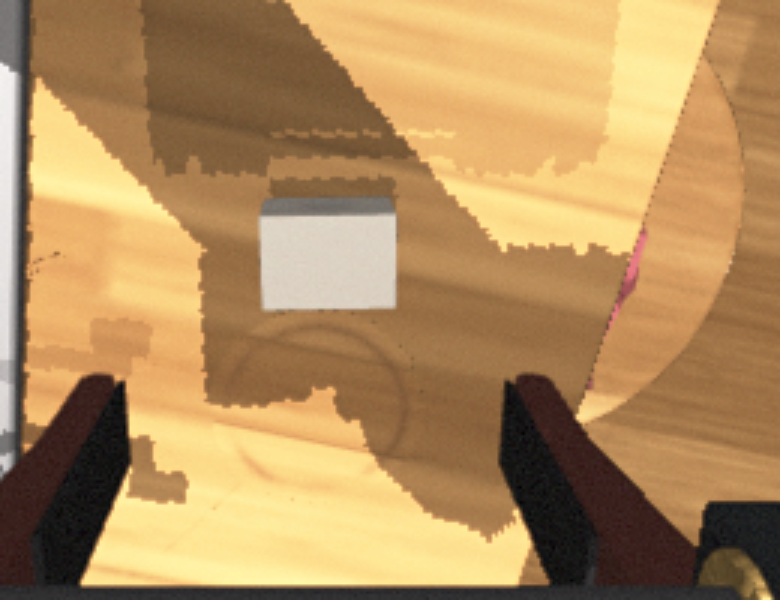

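The carton's top face spans crop (261,213)–(396,308), square to the fingers. Descend and grip its upper part.

Request:
step_arm(offset=[[0,0.11,-0.4],[0,0,-0.6],[0,0,-0.6],[0,0,-0.6],[0,0,-0.6],[0,0,-0.4],[0,0,-0.2],[0,0,0]], yaw=[0,0,0,0,0,0,0,0], grip=[80,80,80,80,80,80,80,80])

```text
time_s: 39.85
tcp_pos: [0.5245, 0.168, -0.0033]
orientation: [0.347, -3.12, 0.0]
ft_force: [0.3, 0.5, -0.2]
grip_width: 0.91
finger_force: 0.0
```

Request:
step_arm(offset=[[0,0,0],[0,0,0],[0,0,0]], yaw=[0,0,0], grip=[80,80,80])

```text
time_s: 40.1
tcp_pos: [0.5262, 0.1689, -0.0005]
orientation: [-0.348, 3.12, 0.001]
ft_force: [1.0, -0.6, -0.1]
grip_width: 0.912
finger_force: 0.0
```

Request:
step_arm(offset=[[0,0,0],[0,0,0],[0,0,0],[0,0,0],[0,0,0],[0,0,0]], yaw=[0,0,0,0,0,0], grip=[65,55,44,44,44,44], squeeze=25)

```text
time_s: 40.6
tcp_pos: [0.5254, 0.1684, -0.0017]
orientation: [-0.348, 3.122, -0.0]
ft_force: [0.3, -0.5, 1.7]
grip_width: 0.562
finger_force: 25.0
```

```bash
python3 - <<'E'
from h import *
need(*w(-.035,.001,.1),5.62-180)
E
```

```text
t 40.6 tcp [ 0.5254  0.1684 -0.0017] yaw -167.28 F [ 0.3 -0.5  1.7] g 49.4 25.0
need units [-0.84 -4.3   2.54] yaw u -1.42
```

Request:
step_arm(offset=[[0,0,0.3],[0,0,0.6],[0,0,0.6],[0,0,0.6],[0,0,0.5],[-0.1,-0.5,0],[-0.1,-0.6,0],[-0.1,-0.6,0]], yaw=[0,0,0,0,0,-0.3,-0.3,-0.3], grip=[44,44,44,44,44,44,44,44])

```text
time_s: 41.27
tcp_pos: [0.5132, 0.1004, 0.1034]
orientation: [-0.226, 3.132, 0.0]
ft_force: [0.8, 0.3, -1.0]
grip_width: 0.561
finger_force: 25.0
```

Request:
step_arm(offset=[[-0.1,-0.6,0],[-0.1,-0.6,0],[-0.1,-0.6,0],[-0.1,-0.5,0],[-0.1,-0.3,0],[0,0,0],[0,0,0],[0,0,0]], yaw=[-0.3,-0.2,0,0,0,0,0,0], grip=[44,44,44,44,44,44,44,44])

```text
time_s: 41.93
tcp_pos: [0.4936, -0.0025, 0.1028]
orientation: [-0.158, 3.137, 0.001]
ft_force: [-0.4, 0.2, 0.5]
grip_width: 0.565
finger_force: 25.0
```

```bash
python3 - <<'E'
from h import *
arm.read_camera('side'); need(*w(-.035,.001,.0385),5.62-180)
im,C=snap('wrist','w21'); np.savez('w21.npz',K=C[0],R=C[1],t=C[2]); z=arm.state()['tcp_pos'][2]; whites(im,C,z+.0335,400)
print(w(-.035,.001,0))
E
```

```text
t 41.98 tcp [ 0.4937 -0.0022  0.1027] yaw -174.2 F [-0.1  0.3 -0.6] g 49.8 25.0
need units [-0.04 -0.03 -1.61] yaw u -0.04
white px [143.  82.] area 937 rect ctr [411.  -72.9] size [11.7 40.3] ang 67.8
white px [253. 244.] area 4172 rect ctr [504.3  -2.7] size [55.  50.5] ang 6.6
[ 0.49187031 -0.00353237  0.        ]
```

```bash
python3 - <<'E'
from h import *
im=cv2.imread('pics/w21.png');C=load('w21'); h=cv2.cvtColor(im,cv2.COLOR_BGR2HSV)
print([(k,*h[k,250:258].mean(0).astype(int)[1:]) for k in range(170,320,4)])
t=np.array([.4937,-.0022,.1027]); R=np.radians(5.7); tx=np.array([np.cos(R),np.sin(R),0])
for X in (-.018,.018): print(X,w2px(C,[t+tx*X+[0,0,.0335],t+tx*X+[0,0,.0015]]).round(1).tolist())
m=cv2.imread('pics/side0.png'); 
cv2.imwrite('pics/w21c.png',im)
E
```

```text
[(170, np.int64(187), np.int64(80)), (174, np.int64(181), np.int64(122)), (178, np.int64(183), np.int64(123)), (182, np.int64(185), np.int64(122)), (186, np.int64(185), np.int64(122)), (190, np.int64(184), np.int64(122)), (194, np.int64(186), np.int64(122)), (198, np.int64(183), np.int64(123)), (202, np.int64(30), np.int64(116)), (206, np.int64(30), np.int64(114)), (210, np.int64(19), np.int64(88)), (214, np.int64(28), np.int64(116)), (218, np.int64(31), np.int64(149)), (222, np.int64(31), np.int64(158)), (226, np.int64(31), np.int64(158)), (230, np.int64(30), np.int64(157)), (234, np.int64(31), np.int64(157)), (238, np.int64(30), np.int64(164)), (242, np.int64(31), np.int64(159)), (246, np.int64(29), np.int64(154)), (250, np.int64(30), np.int64(154)), (254, np.int64(31), np.int64(209)), (258, np.int64(31), np.int64(210)), (262, np.int64(31), np.int64(208)), (266, np.int64(31), np.int64(208)), (270, np.int64(169), np.int64(253)), (274, np.int64(169), np.int64(252)), (278, np.int64(184), np.int64(238)), (282, np.int64(184), np.int64(95)), (286, np.int64(186), np.int64(98)), (290, np.int64(180), np.int64(99)), (294, np.int64(170), np.int64(255)), (298, np.int64(12), np.int64(49)), (302, np.int64(11), np.int64(62)), (306, np.int64(10), np.int64(65)), (310, np.int64(7), np.int64(63)), (314, np.int64(7), np.int64(68)), (318, np.int64(9), np.int64(67))]
-0.018 [[256.7, 215.9], [256.4, 199.6]]
0.018 [[256.5, 267.5], [256.2, 244.6]]
```

The carton is upright in the hand (top face rows 217–268, as predicted). Lower it in, release and rise.

Request:
step_arm(offset=[[-0.04,-0.03,-0.3],[0,0,-0.4],[0,0,-0.4],[0,0,-0.3],[0,0,-0.1],[0,0,0],[0,0,0],[0,0,0]], yaw=[0,0,0,0,0,0,0,0], grip=[44,44,44,44,44,44,44,44])

```text
time_s: 42.7
tcp_pos: [0.4922, -0.0044, 0.0428]
orientation: [-0.157, 3.137, 0.0]
ft_force: [0.4, 0.3, -0.5]
grip_width: 0.563
finger_force: 25.0
```

```bash
python3 - <<'E'
from h import *
need(*w(-.035,.001,.0385),5.62-180)
E
```

```text
t 42.7 tcp [ 0.4922 -0.0044  0.0428] yaw -174.26 F [ 0.4  0.3 -0.5] g 49.5 25.0
need units [-0.01  0.02 -0.11] yaw u -0.02
```

Request:
step_arm(offset=[[0,0.02,-0.1],[0,0,0],[0,0,0],[0,0,0],[0,0,0],[0,0,0],[0,0,0.4],[0,0,0.8]], yaw=[0,0,0,0,0,0,0,0], grip=[44,44,60,60,60,60,60,60])

```text
time_s: 43.37
tcp_pos: [0.4896, -0.0044, 0.0844]
orientation: [0.157, -3.133, -0.001]
ft_force: [0.3, -0.9, 0.8]
grip_width: 0.683
finger_force: 0.0
```

Request:
step_arm(offset=[[0,0,0.9],[0,0,0.9],[0,-0.4,0.4],[0.15,-0.7,0],[0.15,-0.7,0],[0.15,-0.7,0],[0.15,-0.7,0],[0.15,-0.7,0]], yaw=[0,0,0,-0.4,-0.4,-0.4,-0.4,-0.4], grip=[60,60,60,80,80,80,80,80])

```text
time_s: 44.03
tcp_pos: [0.5218, -0.1616, 0.1744]
orientation: [0.12, 3.139, -0.001]
ft_force: [0.8, 0.6, -0.0]
grip_width: 0.91
finger_force: 0.0
```

Request:
step_arm(offset=[[0.2,-0.7,0],[0.2,-0.7,0],[0.2,-0.7,0],[0.2,-0.7,0],[0.2,-0.7,0],[0.2,-0.7,0],[0.2,-0.7,0],[0.2,-0.7,0]], yaw=[-0.4,-0.4,-0.4,-0.4,-0.4,-0.4,-0.4,-0.3], grip=[80,80,80,80,80,80,80,80])

```text
time_s: 44.7
tcp_pos: [0.5858, -0.3855, 0.1742]
orientation: [-0.543, -3.094, 0.0]
ft_force: [0.4, 0.5, 0.1]
grip_width: 0.909
finger_force: 0.0
```

Request:
step_arm(offset=[[0.2,-0.7,-0.3],[0.1,-0.7,-0.4],[0,-0.5,-0.4],[0,0,0],[0,0,0],[0,0,0],[0,0,0],[0,0,0]], yaw=[0,0,0,0,0,0,0,0], grip=[80,80,80,80,80,80,80,80])

```text
time_s: 45.37
tcp_pos: [0.5986, -0.4587, 0.1317]
orientation: [0.537, 3.094, -0.0]
ft_force: [0.5, -0.6, 0.5]
grip_width: 0.911
finger_force: 0.0
```

```bash
python3 - <<'E'
from h import *
pose(); im,C=snap('wrist','w22'); np.savez('w22.npz',K=C[0],R=C[1],t=C[2]); whites(im,C,.032,400)
im,T=snap('top','t22'); whites(im[175:230,100:200],T,.07,40); pose()
h=cv2.cvtColor(im,cv2.COLOR_BGR2HSV)
for X in (-.035,.035): print(w2px(T,[w(X,0,.07)]))
E
```

```text
t 45.37 tcp [ 0.5986 -0.4587  0.1317] yaw 160.32 F [ 0.5 -0.6  0.5] g 80.2 0.0
white px [245. 192.] area 1398 rect ctr [ 602.1 -472.3] size [49.1 35.5] ang 70.3
white px [442. 237.] area 869 rect ctr [ 728.8 -276.8] size [42.7 36.8] ang 39.6
white px [270. 286.] area 884 rect ctr [ 718.3 -485.5] size [73.  36.7] ang 70.3
white px [332. 340.] area 691 rect ctr [ 832.6 -431.7] size [58.1 36.2] ang 29.6
white px [202. 338.] area 773 rect ctr [ 767.8 -594.9] size [36.8 67.1] ang 41.4
white px [72.  3.] area 44 rect ctr [1143.9  348.8] size [19.7 21.2] ang 2.9
white px [97. 21.] area 229 rect ctr [1070.8  268.1] size [173.   26.7] ang 11.3
white px [84. 45.] area 248 rect ctr [1010.3  305.9] size [40.9 56.8] ang 3.0
t 45.47 tcp [ 0.5983 -0.4592  0.1314] yaw 160.29 F [ 0.3 -0.6  0.6] g 80.2 0.0
[[184.2471099  220.40379641]]
[[182.44461814 196.00241315]]
```

Request:
step_arm(offset=[[0.09,-0.3,-0.4],[0,0,-0.6],[0,0,-0.6],[0,0,-0.6],[0,0,-0.6],[0,0,-0.4],[0,0,-0.15],[0,0,0]], yaw=[0,0,0,0,0,0,0,0], grip=[80,80,80,80,80,80,80,80])

```text
time_s: 46.13
tcp_pos: [0.6007, -0.4714, -0.0051]
orientation: [-0.539, -3.093, -0.001]
ft_force: [-0.6, 0.4, 0.7]
grip_width: 0.908
finger_force: 0.0
```

Request:
step_arm(offset=[[0,0,0],[0,0,0],[0,0,0]], yaw=[0,0,0], grip=[80,80,80])

```text
time_s: 46.38
tcp_pos: [0.6023, -0.4724, -0.0018]
orientation: [0.539, 3.093, -0.001]
ft_force: [-0.0, -0.1, 0.2]
grip_width: 0.91
finger_force: 0.0
```

Request:
step_arm(offset=[[0,0,0],[0,0,0],[0,0,0],[0,0,0],[0,0,0],[0,0,0]], yaw=[0,0,0,0,0,0], grip=[65,55,44,44,44,44])

```text
time_s: 46.88
tcp_pos: [0.6014, -0.4719, -0.0036]
orientation: [0.54, 3.095, 0.0]
ft_force: [0.6, 0.8, 1.3]
grip_width: 0.566
finger_force: 25.0
```

```bash
python3 - <<'E'
from h import *
need(*w(.035,.001,.1),185.62)
E
```

```text
t 46.88 tcp [ 0.6014 -0.4719 -0.0036] yaw 160.22 F [0.6 0.8 1.3] g 49.8 25.0
need units [-1.   11.88  2.59] yaw u 5.08
```

Request:
step_arm(offset=[[0,0,0.3],[0,0,0.6],[0,0,0.6],[0,0,0.6],[0,0,0.6],[-0.1,0.5,0],[-0.1,0.7,0],[-0.1,0.7,0]], yaw=[0,0,0,0,0,0.4,0.4,0.4], grip=[44,44,44,44,44,44,44,44])

```text
time_s: 47.55
tcp_pos: [0.5891, -0.3958, 0.1055]
orientation: [0.377, 3.118, -0.001]
ft_force: [0.1, 0.1, -0.2]
grip_width: 0.563
finger_force: 25.0
```

Request:
step_arm(offset=[[-0.1,0.7,0],[-0.1,0.7,0],[-0.1,0.7,0],[-0.1,0.7,0],[-0.1,0.7,0],[-0.1,0.7,0],[-0.1,0.7,0],[-0.1,0.7,0]], yaw=[0.4,0.4,0.4,0.4,0.4,0.4,0.4,0.4], grip=[44,44,44,44,44,44,44,44])

```text
time_s: 48.22
tcp_pos: [0.557, -0.1708, 0.1051]
orientation: [-0.064, 3.141, -0.001]
ft_force: [1.1, 0.7, -0.9]
grip_width: 0.563
finger_force: 25.0
```

Request:
step_arm(offset=[[0,0.7,0],[0,0.7,0],[0,0.7,0],[0,0.7,0],[0,0.7,0],[0,0.5,0],[0,0,0],[0,0,0]], yaw=[0.4,0.3,0,0,0,0,0,0], grip=[44,44,44,44,44,44,44,44])

```text
time_s: 48.88
tcp_pos: [0.5575, -0.0108, 0.1051]
orientation: [-0.161, 3.137, -0.001]
ft_force: [0.4, -0.3, -0.4]
grip_width: 0.567
finger_force: 25.0
```

Request:
step_arm(offset=[[0,0,0],[0,0,0]], yaw=[0,0], grip=[44,44])

```text
time_s: 49.05
tcp_pos: [0.5575, -0.0135, 0.1043]
orientation: [0.154, -3.138, 0.001]
ft_force: [-1.1, 0.6, -1.2]
grip_width: 0.565
finger_force: 25.0
```

```bash
python3 - <<'E'
from h import *
need(*w(.035,.001,.0365),185.62-360)
im,C=snap('wrist','w23'); np.savez('w23.npz',K=C[0],R=C[1],t=C[2])
h=cv2.cvtColor(im,cv2.COLOR_BGR2HSV)
print([(k,*h[k,250:258].mean(0).astype(int)[1:]) for k in range(180,300,3)])
s=arm.state();t=s['tcp_pos']; R=np.radians(yawof(s)+180); tx=np.array([np.cos(R),np.sin(R),0])
for X in (-.018,.018): print(X,w2px(C,[t+tx*X+[0,0,.0355],t+tx*X+[0,0,.0035]]).round(1).tolist())
E
```

```text
t 49.05 tcp [ 0.5575 -0.0135  0.1043] yaw -174.39 F [-1.1  0.6 -1.2] g 49.7 25.0
need units [ 0.1   0.42 -1.69] yaw u 0.0
[(180, np.int64(183), np.int64(123)), (183, np.int64(181), np.int64(124)), (186, np.int64(186), np.int64(122)), (189, np.int64(182), np.int64(124)), (192, np.int64(182), np.int64(124)), (195, np.int64(187), np.int64(123)), (198, np.int64(167), np.int64(184)), (201, np.int64(148), np.int64(171)), (204, np.int64(28), np.int64(111)), (207, np.int64(29), np.int64(118)), (210, np.int64(16), np.int64(88)), (213, np.int64(29), np.int64(117)), (216, np.int64(30), np.int64(117)), (219, np.int64(31), np.int64(155)), (222, np.int64(31), np.int64(159)), (225, np.int64(31), np.int64(160)), (228, np.int64(31), np.int64(161)), (231, np.int64(29), np.int64(159)), (234, np.int64(29), np.int64(159)), (237, np.int64(30), np.int64(158)), (240, np.int64(31), np.int64(211)), (243, np.int64(30), np.int64(162)), (246, np.int64(30), np.int64(158)), (249, np.int64(30), np.int64(156)), (252, np.int64(31), np.int64(156)), (255, np.int64(31), np.int64(212)), (258, np.int64(31), np.int64(211)), (261, np.int64(30), np.int64(212)), (264, np.int64(31), np.int64(211)), (267, np.int64(31), np.int64(211)), (270, np.int64(28), np.int64(185)), (273, np.int64(12), np.int64(113)), (276, np.int64(10), np.int64(111)), (279, np.int64(38), np.int64(113)), (282, np.int64(56), np.int64(133)), (285, np.int64(56), np.int64(133)), (288, np.int64(53), np.int64(133)), (291, np.int64(52), np.int64(135)), (294, np.int64(13), np.int64(59)), (297, np.int64(17), np.int64(46))]
-0.018 [[256.6, 216.8], [256.3, 200.3]]
0.018 [[256.5, 269.0], [256.2, 245.7]]
```

Request:
step_arm(offset=[[0.1,0.42,0],[0,0,-0.3],[0,0,-0.4],[0,0,-0.4],[0,0,-0.3],[0,0,-0.1],[0,0,0],[0,0,0]], yaw=[0,0,0,0,0,0,0,0], grip=[44,44,44,44,44,44,44,44])

```text
time_s: 49.77
tcp_pos: [0.5612, 0.0049, 0.0439]
orientation: [0.157, -3.137, -0.001]
ft_force: [1.0, 0.7, -1.2]
grip_width: 0.565
finger_force: 25.0
```

```bash
python3 - <<'E'
from h import *
need(*w(.035,.001,.0365),185.62-360)
E
```

```text
t 49.77 tcp [0.5612 0.0049 0.0439] yaw -174.28 F [ 1.   0.7 -1.2] g 49.8 25.0
need units [ 0.01 -0.04 -0.19] yaw u -0.02
```

Request:
step_arm(offset=[[0.01,-0.03,-0.1],[0,0,-0.08],[0,0,0],[0,0,0],[0,0,0],[0,0,0]], yaw=[0,0,0,0,0,0], grip=[44,44,44,60,60,60])

```text
time_s: 50.27
tcp_pos: [0.5619, 0.0037, 0.0374]
orientation: [-0.157, 3.137, -0.0]
ft_force: [-0.5, -0.4, -0.2]
grip_width: 0.681
finger_force: 0.0
```

Request:
step_arm(offset=[[0,0,0],[0,0,0],[0,0,0.4],[0,0,0.8],[0,0,0.9],[0,0,0.9],[0,0,0.9],[0,0,0.9]], yaw=[0,0,0,0,0,0,0,0], grip=[60,60,60,60,60,60,60,60])

```text
time_s: 50.93
tcp_pos: [0.5612, 0.0042, 0.2321]
orientation: [-0.158, 3.137, 0.001]
ft_force: [0.8, -0.2, -0.8]
grip_width: 0.683
finger_force: 0.0
```

Request:
step_arm(offset=[[0,0,0.4],[0,0,0],[0,0,0],[0,0,0]], yaw=[0,0,0,0], grip=[50,50,50,50])

```text
time_s: 51.27
tcp_pos: [0.5612, 0.0034, 0.2446]
orientation: [0.157, -3.137, 0.001]
ft_force: [-0.3, -0.1, -0.8]
grip_width: 0.572
finger_force: 0.0
```

```bash
python3 - <<'E'
from h import *
im,C=snap('wrist','w24'); np.savez('w24.npz',K=C[0],R=C[1],t=C[2])
h=cv2.cvtColor(im,cv2.COLOR_BGR2HSV)
K=w2px(C,[w(-.035,0,.071),w(.035,0,.071),w(0,0,.06)]).round(0); print(K.tolist())
c=int(K[2,0]); print([(k,*h[k,c-3:c+3].mean(0).astype(int)[1:], ) for k in range(int(K[0,1])-40,int(K[1,1])+50,3)])
m=((h[...,1]<60)&(h[...,2]>95)).astype(np.uint8); n,lab,st,ce=cv2.connectedComponentsWithStats(m)
for p in K[:2]:
    i=lab[int(p[1]),int(p[0])]; print(st[i],ce[i].round(1))
tgt=knob(2.2)+[.002,.002,-.0315]; need(*tgt)
E
```

```text
[[255.0, 118.0], [255.0, 172.0], [255.0, 145.0]]
[(78, np.int64(7), np.int64(84)), (81, np.int64(63), np.int64(90)), (84, np.int64(173), np.int64(103)), (87, np.int64(173), np.int64(120)), (90, np.int64(179), np.int64(119)), (93, np.int64(173), np.int64(118)), (96, np.int64(177), np.int64(116)), (99, np.int64(177), np.int64(82)), (102, np.int64(178), np.int64(121)), (105, np.int64(32), np.int64(146)), (108, np.int64(31), np.int64(147)), (111, np.int64(31), np.int64(146)), (114, np.int64(31), np.int64(145)), (117, np.int64(31), np.int64(143)), (120, np.int64(30), np.int64(144)), (123, np.int64(30), np.int64(142)), (126, np.int64(33), np.int64(143)), (129, np.int64(30), np.int64(140)), (132, np.int64(35), np.int64(179)), (135, np.int64(173), np.int64(170)), (138, np.int64(166), np.int64(170)), (141, np.int64(179), np.int64(118)), (144, np.int64(187), np.int64(85)), (147, np.int64(170), np.int64(182)), (150, np.int64(156), np.int64(211)), (153, np.int64(167), np.int64(242)), (156, np.int64(67), np.int64(149)), (159, np.int64(25), np.int64(132)), (162, np.int64(0), np.int64(254)), (165, 
[... 168 characters left out ...]
, (180, np.int64(31), np.int64(193)), (183, np.int64(32), np.int64(195)), (186, np.int64(23), np.int64(105)), (189, np.int64(174), np.int64(163)), (192, np.int64(169), np.int64(170)), (195, np.int64(167), np.int64(171)), (198, np.int64(177), np.int64(149)), (201, np.int64(8), np.int64(74)), (204, np.int64(8), np.int64(48)), (207, np.int64(14), np.int64(49)), (210, np.int64(12), np.int64(51)), (213, np.int64(12), np.int64(51)), (216, np.int64(9), np.int64(50)), (219, np.int64(12), np.int64(62))]
[ 235  104   40   30 1145] [254.2 118.8]
[ 236  156   38   31 1123] [254.5 171.4]
t 51.32 tcp [0.561  0.0033 0.2441] yaw -174.27 F [ 0.2 -0.3 -0.7] g 50.2 0.0
need units [ 1.9   2.09 -2.28] yaw u None
```

Request:
step_arm(offset=[[0.45,0.5,0],[0.5,0.55,0],[0.5,0.55,0],[0.45,0.49,0],[0,0,0],[0,0,-0.3],[0,0,-0.4],[0,0,0]], yaw=[0,0,0,0,0,0,0,0], grip=[50,50,50,50,50,50,50,50])

```text
time_s: 51.98
tcp_pos: [0.6357, 0.0852, 0.2126]
orientation: [0.156, -3.132, 0.003]
ft_force: [0.5, -0.2, -0.4]
grip_width: 0.571
finger_force: 0.0
```

```bash
python3 - <<'E'
from h import *
need(*(knob(2.2)+[.002,.002,-.0315]))
im,C=snap('wrist','w25'); redblobs(im,C,.184); print(knob(2.2),w2px(C,[knob(2.2),knob(2.1)]).round(1))
E
```

```text
t 51.98 tcp [0.6357 0.0852 0.2126] yaw -174.3 F [ 0.5 -0.2 -0.4] g 50.2 0.0
need units [ 0.03  0.04 -1.49] yaw u None
red px [257.2 205.5] world [0.6327 0.0858] axis 96.7 ext -0.0121 0.0116
[0.63484966 0.08489469 0.18429151] [[255.9 208. ]
 [255.9 198.7]]
```

Request:
step_arm(offset=[[0,0.04,-0.4],[0,0,-0.4],[0,0,-0.4],[0,0,-0.3],[0,0,0],[0,0,0],[0,0,0]], yaw=[0,0,0,0,0,0,0], grip=[50,50,50,50,50,50,50])

```text
time_s: 52.62
tcp_pos: [0.638, 0.0888, 0.158]
orientation: [-0.156, 3.137, 0.001]
ft_force: [-0.2, -0.1, 0.6]
grip_width: 0.568
finger_force: 0.0
```

Request:
step_arm(offset=[[0,0,0],[0,0,0],[0,0,0],[0,0,0],[0,0,0],[0,0,0]], yaw=[0,0,0,0,0,0], grip=[35,25,18,18,18,18], squeeze=20)

```text
time_s: 53.12
tcp_pos: [0.6381, 0.0878, 0.1573]
orientation: [-0.155, 3.137, -0.002]
ft_force: [0.1, -3.3, 3.0]
grip_width: 0.269
finger_force: 20.0
```

```bash
python3 - <<'E'
from h import *
pose(); q=np.linspace(2.18,-.06,18); P=np.array([knob(x) for x in q]); print((np.diff(P,axis=0)/.04).round(2).tolist())
E
```

```text
t 53.12 tcp [0.6381 0.0878 0.1573] yaw -174.33 F [ 0.1 -3.3  3. ] g 23.6 20.0
[[-0.28, -0.03, 0.01], [-0.28, -0.03, -0.02], [-0.27, -0.03, -0.06], [-0.26, -0.03, -0.1], [-0.25, -0.02, -0.13], [-0.23, -0.02, -0.16], [-0.2, -0.02, -0.19], [-0.18, -0.02, -0.22], [-0.15, -0.01, -0.24], [-0.12, -0.01, -0.25], [-0.08, -0.01, -0.27], [-0.05, -0.0, -0.28], [-0.01, -0.0, -0.28], [0.03, 0.0, -0.28], [0.06, 0.01, -0.27], [0.1, 0.01, -0.26], [0.13, 0.01, -0.25]]
```

Request:
step_arm(offset=[[0,0,0],[0,0,0],[0,0,0],[0,0,-0.1],[0,0,-0.08],[0,0,0],[0,0,0],[0,0,0]], yaw=[0,0,0,0,0,0,0,0], grip=[40,40,40,40,40,40,40,40])

```text
time_s: 53.78
tcp_pos: [0.6377, 0.0889, 0.1497]
orientation: [0.157, -3.137, -0.0]
ft_force: [-0.2, -0.4, 0.0]
grip_width: 0.459
finger_force: 0.0
```

Request:
step_arm(offset=[[0,0,0],[0,0,0],[0,0,0],[0,0,0],[0,0,0]], yaw=[0,0,0,0,0], grip=[30,18,18,18,18])

```text
time_s: 54.2
tcp_pos: [0.638, 0.0878, 0.1499]
orientation: [-0.155, 3.138, -0.002]
ft_force: [0.8, -3.5, 1.4]
grip_width: 0.273
finger_force: 20.0
```

Request:
step_arm(offset=[[-0.28,-0.03,0.01],[-0.28,-0.03,-0.02],[-0.27,-0.03,-0.06],[-0.26,-0.03,-0.1],[-0.25,-0.02,-0.13],[-0.23,-0.02,-0.16],[-0.2,-0.02,-0.19],[-0.18,-0.02,-0.22]], yaw=[0,0,0,0,0,0,0,0], grip=[18,18,18,18,18,18,18,18])

```text
time_s: 54.87
tcp_pos: [0.5598, 0.08, 0.1158]
orientation: [-0.156, 3.136, -0.002]
ft_force: [-0.7, -4.8, 5.1]
grip_width: 0.271
finger_force: 20.0
```

```bash
python3 - <<'E'
from h import *
pose(); 
for q in (1.0,1.1,1.2): print(q,(knob(q)+[.003,.002,-.0315]).round(4))
E
```

```text
t 54.87 tcp [0.5598 0.08   0.1158] yaw -174.32 F [-0.7 -4.8  5.1] g 23.9 20.0
1.0 [0.5527 0.0785 0.1093]
1.1 [0.5571 0.079  0.1165]
1.2 [0.5623 0.0795 0.1233]
```

Request:
step_arm(offset=[[-0.15,-0.01,-0.24],[-0.12,-0.01,-0.25],[-0.08,-0.01,-0.27],[-0.05,0,-0.28],[-0.01,0,-0.28],[0.03,0,-0.28],[0.06,0.01,-0.27],[0,0,0]], yaw=[0,0,0,0,0,0,0,0], grip=[18,18,18,18,18,18,18,18])

```text
time_s: 55.53
tcp_pos: [0.5461, 0.0788, 0.0385]
orientation: [0.156, -3.135, 0.002]
ft_force: [-1.7, -5.8, -1.1]
grip_width: 0.271
finger_force: 20.0
```

Request:
step_arm(offset=[[0.07,0.01,-0.18],[0,0,0],[0,0,0]], yaw=[0,0,0], grip=[18,18,18])

```text
time_s: 55.78
tcp_pos: [0.5485, 0.079, 0.0325]
orientation: [0.156, -3.135, 0.003]
ft_force: [-3.3, -5.6, -2.8]
grip_width: 0.27
finger_force: 20.0
```

```bash
python3 - <<'E'
from h import *
pose(); 
for q in (0,.1,.2): print(q,(knob(q)+[.003,.002,-.0345]).round(4))
im,C=snap('wrist','w26'); redblobs(im,C,.06); print(w2px(C,[knob(0),knob(.1)]).round(1))
E
```

```text
t 55.78 tcp [0.5485 0.079  0.0325] yaw -174.32 F [-3.3 -5.6 -2.8] g 23.7 20.0
0 [0.5527 0.0785 0.0247]
0.1 [0.549  0.0782 0.0324]
0.2 [0.5461 0.0779 0.0404]
red px [254.2 240.4] world [0.5503 0.0777] axis 95.2 ext -0.0132 0.0131
[[252.5 238.9]
 [252.3 239. ]]
```

Request:
step_arm(offset=[[0.05,0,-0.1],[0.05,0,-0.1],[0,0,0],[0,0,0]], yaw=[0,0,0,0], grip=[18,18,18,18])

```text
time_s: 56.17
tcp_pos: [0.5524, 0.0794, 0.0246]
orientation: [0.156, -3.135, 0.003]
ft_force: [-4.0, -3.4, -1.9]
grip_width: 0.274
finger_force: 20.0
```

Request:
step_arm(offset=[[0.02,0,-0.06],[0,0,0],[0,0,0]], yaw=[0,0,0], grip=[18,18,18])

```text
time_s: 56.42
tcp_pos: [0.5535, 0.0794, 0.0224]
orientation: [0.156, -3.136, 0.002]
ft_force: [-2.7, -4.0, -1.6]
grip_width: 0.269
finger_force: 20.0
```

Request:
step_arm(offset=[[0.02,0,-0.08],[0,0,0],[0,0,0]], yaw=[0,0,0], grip=[18,18,18])

```text
time_s: 56.67
tcp_pos: [0.5551, 0.0796, 0.0195]
orientation: [0.156, -3.137, 0.002]
ft_force: [-1.5, -5.3, -0.1]
grip_width: 0.27
finger_force: 20.0
```

Request:
step_arm(offset=[[0.02,0,-0.08],[0,0,0],[0,0,0]], yaw=[0,0,0], grip=[18,18,18])

```text
time_s: 56.92
tcp_pos: [0.5562, 0.0797, 0.0176]
orientation: [-0.156, 3.138, -0.003]
ft_force: [-4.2, -7.0, 12.0]
grip_width: 0.27
finger_force: 20.0
```

```bash
python3 - <<'E'
from h import *
pose()
im,C=snap('wrist','w27'); redblobs(im,C,.06); print(w2px(C,[knob(0),knob(.1)]).round(1))
im,S=snap('side','s27'); print(w2px(S,[knob(0),knob(.1)]).round(1)); 
h=cv2.cvtColor(im,cv2.COLOR_BGR2HSV)[255:295,235:275]; m=((h[...,0]<8)|(h[...,0]>172))&(h[...,1]>130)&(h[...,2]>50); v,u=np.nonzero(m); print(u.mean()+235 if len(u) else None,v.mean()+255 if len(v) else None,len(u))
E
```

```text
t 56.92 tcp [0.5562 0.0797 0.0176] yaw -174.31 F [-4.2 -7.  12. ] g 23.8 20.0
red px [254.1 238.6] world [0.5494 0.0776] axis 93.6 ext -0.012 0.0122
[[252.3 238.3]
 [252.1 238.4]]
[[252.4 278. ]
 [254.  275.3]]
251.90454545454546 276.6909090909091 220
```

Request:
step_arm(offset=[[0,0,-0.03],[0,0,0],[0,0,0],[0,0,0],[0,0,0],[0,0,0],[0,0,0.3],[0,0,0.6]], yaw=[0,0,0,0,0,0,0,0], grip=[18,18,44,44,44,44,44,44])

```text
time_s: 57.68
tcp_pos: [0.5544, 0.0803, 0.0498]
orientation: [0.158, -3.133, -0.001]
ft_force: [0.0, -0.5, -0.4]
grip_width: 0.5
finger_force: 0.0
```

Request:
step_arm(offset=[[0,0,0.8],[0,0,0.8],[0,0,0.9],[0,0,0.9],[0,0.6,0.6],[0,0.6,0],[0,0,0],[0,0,0]], yaw=[0,0,0,0,0,0,0,0], grip=[44,44,44,44,44,44,44,44])

```text
time_s: 58.35
tcp_pos: [0.5557, 0.1302, 0.2121]
orientation: [-0.162, 3.136, 0.001]
ft_force: [-0.5, 0.1, 0.6]
grip_width: 0.498
finger_force: 0.0
```

```bash
python3 - <<'E'
from h import *
pose()
a,C=snap('wrist','w28'); redblobs(a,C,.0592); print(knob(0),knob(.03))
b,S=snap('side','s28'); h=cv2.cvtColor(b,cv2.COLOR_BGR2HSV)[255:295,235:275]; m=((h[...,0]<8)|(h[...,0]>172))&(h[...,1]>130)&(h[...,2]>50); v,u=np.nonzero(m); print(u.mean()+235,v.mean()+255,w2px(S,[knob(0),knob(.1)]).round(1))
t,_=snap('top','t28')
A=cv2.resize(b[215:315,190:320],(400,308)); B=cv2.resize(t[150:250,120:250],(400,308)); D=cv2.resize(a[60:260,0:260],(400,308)); E=cv2.resize(b[150:350,150:410],(400,308))
cv2.imwrite('pics/fin.png',cv2.resize(np.vstack([np.hstack([A,B]),np.hstack([D,E])]),(780,600)))
E
```

```text
t 58.35 tcp [0.5557 0.1302 0.2121] yaw -174.09 F [-0.5  0.1  0.6] g 43.8 0.0
red px [215.9 164.5] world [0.547  0.0791] axis 74.8 ext -0.0138 0.0115
[0.54971456 0.07651711 0.05924883] [0.54853149 0.0764007  0.06150467]
252.96825396825398 277.968253968254 [[252.4 278. ]
 [254.  275.3]]
```

View pics/fin.png

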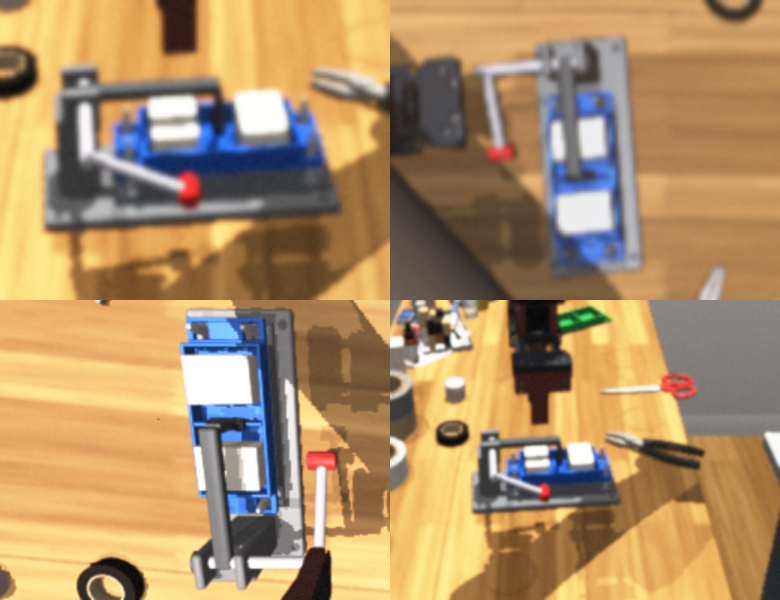

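The stack sits level on the posts with both cartons in the blue tray. The foot is on the divider (top-right panel (578,175)), and the knob is at its q = 0 position in the side view. Handing in.

```bash
python3 -c "
from bench import arm
print(arm.job_done())"
```

```text
the job is handed in; nothing more can be done
None
```

The job is handed in: both trays are seated with the batteries in the grey one and the cartons in the blue one, and the lever is fully down with the foot over the stack; other objects were left alone, and no verdict came back.

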